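# Drift the relay-lens cell out of a microscope phototube

## Task

Lay the black phototube in the V-supports of the service cradle with its collar towards the receiving trough, then put the thick drift in the guide rail behind it and push it through the tube until the brass lens cell is wholly out of the collar end and lies in the trough. Draw the drift back out of the tube and leave it lying in the guide rail, with the tube still in its supports. Do not let the lens cell fall to the bench, push it gently, and leave the thin drift and everything else where they are.

Things in the scene. Friction and masses are not known exactly. Their poses are not given: they have to be found in the camera images.
- cradle_axis (a point): Service cradle, fixed: rail, tube supports and trough in line on an aluminium base plate 400 x 84 x 10 mm. The point is the middle of the tube's place, on the common axis, 62 mm above the bench; x runs from rail to trough, z up. Two grey V-supports, 34 mm wide, at x = -46 to -26 and 14 to 34 mm, hold a 42 mm round exactly on the axis. Fingers can pass down beside them.
- rail_mid (a point): Same frame axes, 129 mm back on the common axis: middle of the guide rail, a narrow V-rail 122 mm long and 17 mm wide whose front end is 68 mm from the tube's middle. A 22 mm round lies in it exactly on the common axis. Fingers can pass down beside it; its wider foot is 46 mm below the axis.
- trough_mid (a point): Same frame axes: middle of the receiving V-trough, 114 mm long, 66 to 180 mm from the tube's middle, with an upright end plate at 180 mm. The point is the axis of a 30 mm round lying in it, 2 mm below the common axis. Rail and trough leave 134 mm for the 120 mm tube.
- tube_c (a point): Centre of the phototube: black, 120 mm long, 42 mm diameter, about 0.26 kg; x along it towards the collar. Bore 32 mm wide, narrowed to 27 mm in the last 15 mm at the plain end, so the cell leaves only at the collar. Starts level on a rubber saddle (96 x 60 mm), axis 50 mm above the bench, pointing any way; two saddle ribs under it, 50 mm apart, leave its middle free.
- tube_collar (a point): Centre of the collar's end face, 60 mm from the tube's centre; the collar is 54 mm in diameter and 12 mm long.
- cell_c (a point): Centre of the relay-lens cell: brass cylinder 60 mm long, 30 mm diameter, 0.11 kg, x along it. Starts inside the tube's wide bore, 3 to 23 mm from the shoulder, free to slide (about 1 N). Its lenses are set back inside a 16 mm opening.
- drift_c (a point): Centre of the thick drift: white plastic rod 190 mm long, 22 mm diameter, 0.1 kg, x along it, both ends alike. Lies in one of two grooves of a grey tray (216 x 136 x 46 mm), axis 35 mm above the bench, top flush with the tray. Only a 64 mm wide channel across the tray's middle, 4 mm above the bench, leaves room for fingers.
- thin_drift_c (a point): Centre of the thin drift, 14 mm in diameter and 190 mm long, in the other groove, 60 mm beside the thick one; it would strike the lenses. Not to be used.
- eyepiece_a: Black eyepiece standing on its narrow end, 36 mm diameter, 66 mm tall; a bystander, origin at its underside's centre.
- eyepiece_b: A second such eyepiece, 36 mm diameter, 66 mm tall; a bystander, origin at its underside's centre.
- oil: Amber bottle, 34 mm diameter, 78 mm tall; a bystander, origin at its underside's centre.
- lock_ring: Loose brass lock ring lying flat, 48 mm outside diameter, 10 mm high; a bystander, origin at its underside's centre.
- slide_box: Grey slide box, 85 x 100 x 34 mm; a bystander, origin at its underside's centre.
- objective_can: White plastic can, 43 mm diameter, 62 mm tall; a bystander, origin at its underside's centre.
- objective: Steel objective lens standing nose up, 29 mm diameter, 44 mm tall; a bystander, origin at its underside's centre.
- screwdriver: Screwdriver lying along its own x, 160 mm long; a bystander, origin at its underside's centre.
There are look-alikes about, which are no part of the job. Leave any purple look-alike of the part that bears drift_c alone.

How it is judged (in metres and radians):
On the way, in this order (a step that is already met when the one before it is completed fails the run):
1. the phototube lies let go in the cradle's V-supports, collar towards the trough, the lens cell still inside it (x of tube_c in the frame of cradle_axis between -0.009 and 0.009 m and y of tube_c in the frame of cradle_axis between -0.004 and 0.004 m and z of tube_c in the frame of cradle_axis between -0.004 and 0.004 m and x of tube_collar in the frame of cradle_axis above 0.045 m and angle between the x axis of tube_c and the x axis of cradle_axis, either way round below 0.06 rad and contact force between the fingers and tube below 0.1 N and x of cell_c in the frame of tube_c below 0.03 m), for 0.2 s.
2. the thick drift runs right through the tube and the lens cell is wholly out of the collar end (x of cell_c in the frame of tube_c above 0.09 m and x of drift_c in the frame of tube_c above -0.045 m and y of drift_c in the frame of tube_c between -0.006 and 0.006 m and z of drift_c in the frame of tube_c between -0.006 and 0.006 m), for 0.1 s.
At the end, for the whole second after the job is handed in: Lens cell wholly out of the collar end, at rest in the trough (5 mm of its line); tube at rest in the V-supports (9 mm lengthwise, 4 mm otherwise), collar to the trough; thick drift at rest in the guide rail (6 mm), wholly out of the tube, its centre at most 195 mm back (x of cell_c in the frame of tube_c above 0.09 m and x of cell_c in the frame of cradle_axis between 0.08 and 0.16 m and y of cell_c in the frame of cradle_axis between -0.005 and 0.005 m and z of cell_c in the frame of cradle_axis between -0.008 and 0.003 m and angle between the x axis of cell_c and the x axis of cradle_axis, either way round below 0.1 rad and x of tube_c in the frame of cradle_axis between -0.009 and 0.009 m and y of tube_c in the frame of cradle_axis between -0.004 and 0.004 m and z of tube_c in the frame of cradle_axis between -0.004 and 0.004 m and x of tube_collar in the frame of cradle_axis above 0.045 m and angle between the x axis of tube_c and the x axis of cradle_axis, either way round below 0.06 rad and y of drift_c in the frame of cradle_axis between -0.006 and 0.006 m and z of drift_c in the frame of cradle_axis between -0.006 and 0.006 m and angle between the x axis of drift_c and the x axis of cradle_axis, either way round below 0.08 rad and x of drift_c in the frame of cradle_axis above -0.195 m and x of drift_c in the frame of tube_c below -0.155 m and linear speed of each of cell, tube, drift below 0.02 m/s and angular speed of each of cell, tube, drift below 0.3 rad/s); the robot touches nothing.
It fails at once if the lens cell fell towards the bench (its centre below 30 mm) (height (world z) of cell_c below 0.03 m).
It fails at once if the drift was driven hard on the lens cell (over 30 N) (contact force between drift and cell above 30 N).
It fails at once if the thin drift or a bystander was disturbed (moved 20 mm) (distance of any of thin_drift_c, eyepiece_a, eyepiece_b, oil, lock_ring, slide_box, objective_can, objective, screwdriver from where it was at the start of the episode above 0.02 m).
It also fails if it takes over 64 s, if anything falls off the work surface, if the arm or the gripper's body presses on something with over 40 N, if the wrist force passes 120 N, or if a joint passes its speed limit or range.

## Robot

A 6-joint arm with a two-finger parallel gripper is mounted at the origin on the work surface. World frame = base frame: x ahead of the robot, y to its left, z up, the work surface at z = 0. Lengths are in mm, angles in rad, forces in N, time in s.
With the tool pointing down it reaches from about 400 to 925 mm from the base axis. Payload 12.5 kg.
Tool frame: the origin (TCP) lies at the very end of the fingers, on their centre line; the grasp point (between the pads) lies 19 mm behind it; x points along the fingers, y is the direction in which the jaws open and shut, and the axes are right-handed (so a half turn about x gives the same grasp; the last joint's range is limited). The gripper opens to 95 mm and grips with 3 to 60 N. Pads are 20 mm wide; open, the fingers measure 119 mm over their backs; the gripper's body (75 mm by 180 mm) begins 59 mm behind the grasp point.
Start: joints at [-1.301, 0.491, 1.559, -0, 1.092, -0.106], TCP at [229.409, -581.393, 214.661] pointing down, gripper open.
Joint ranges: [-3.1, 3.1], [-0.84, 2.19], [0.05, 2.79], [-1.13, 4.28], [0.06, 2.93], [-2.69, 2.69]. Speed limits (rad/s): [2.22, 2.22, 2.79, 3.14, 3.14, 3.14].

## Interface

Orientations are given as [roll, pitch, yaw] about the fixed x, y, z axes, in that order (R = Rz(yaw) Ry(pitch) Rx(roll)).
In Python, from cell import * gives the robot as it stands.
- The arm moves only by the tool step_arm, never from a script. Its argument "steps" is a list of rows, each a list of 4 numbers: the shift along the tool's x, y, z in units of 50 mm (1.0 is 50 mm), then the turn about the tool's x in units of 8 degrees (1.0 is 8 degrees). A call has 1 to 20 rows; each row shifts and turns the commanded pose from where the row before left it, along the tool's axes as they then stand; what a row does not reach is not made up. A row lasts 1/8 s, in which the tool goes at most 62.5 mm and 10.7 degrees, less where a joint would pass 70% of its speed; a pose out of reach is approached as far as the arm can. A call is refused whole if a number of a shift passes 1 or a number of a turn 1, either way. A call with a gripper value outside its range is refused whole. "jaw" is the closure, from 0 (fully open) to 1 (shut), set as the call begins (left out, the last holds). The fingers move at their own pace and stop on an object; the grip force is fixed at half the most. Time passes only in rows, so rows that do not move let the fingers close. It gives the time, the measured TCP pose, the force and the opening at its end, in the units of the state.
- state(): the state, without advancing time (a new reading comes with each control period).
- read_camera(name): name is "scene" or "top" or "wrist"; returns the picture (420x560x3 uint8, red, green, blue); there is no depth.
- camera_info(name): a dict with "mtx" (3x3 intrinsics, pixels), "eye" and "attitude" of the camera in the world; the wrist camera has in their place "hand_eye" (4x4, takes a point from camera to tool coordinates, whose origin is the TCP and whose axes are the tool frame's). Camera axes: x right, y down, z forward; pixel columns grow to the right and rows downward; lengths in mm; the calibration is good to about 2 mm. A picture is of the moment at which its call begins: read the wrist's pose just before it. camera_info takes no time and is no camera call.
- job_done(): hands the job in, once; it reports no verdict.
The state is a dict: "t": time; "joints": joint angles; "qvel": joint speeds; "tau": joint torques, N m; "eef_pos": TCP position; "tcp_rot": TCP orientation; "ft_force": force on the tool from outside, world axes, zero at the start; "moment": the same for the moment, N m; "opening": opening from 0.0 (shut) to 1.0 (fully open).
Only numpy, scipy, OpenCV 4.12 (cv2) and the standard library are available. Lean on these libraries where they do the work, as an engineer would, in place of code of your own. Each camera call takes 0.05 s, during which the arm holds its last target.

## Working session

There is one attempt and no reset: what is moved stays moved. The work goes in short steps, Python scripts to look and compute and a tool call to move; the robot and the scene stay as the last step left them, time stands still between calls to the robot, and variables do not carry over. Pictures are saved under pics/ and viewed, and the job is handed in when it is done.

Besides the shell and the picture viewer there is one more tool, called as name(argument=value, ...) on one line, values as JSON. step_arm: Moves the arm, as the interface text tells. Its arguments: {"type":"object","properties":{"steps":{"type":"array","items":{"type":"array","items":{"type":"number"}}},"jaw":{"type":"number"}},"required":["steps"]}

```bash
mkdir -p pics; python3 - <<'E'
from cell import *
import cv2
print(state())
for n in ("scene","top"):
    im=read_camera(n); cv2.imwrite(f"pics/{n}0.png",im[:,:,::-1]); print(n,camera_info(n))
print(camera_info("wrist"))
E
```

```text
{'t': 0.0, 'joints': array([-1.30063525e+00,  4.91509177e-01,  1.55942089e+00, -3.70913393e-05,
        1.09168531e+00, -1.05587267e-01]), 'qvel': array([ 1.48830348e-03,  2.65335830e-04, -2.04275156e-04, -4.67614288e-06,
        1.65265788e-04, -5.07637140e-04]), 'tau': array([-4.65625690e-04, -6.12635493e+01, -2.58184254e+01,  6.92891073e-02,
        4.81503177e-02, -6.86190833e-05]), 'eef_pos': array([ 229.3145431 , -581.16717027,  214.10287903]), 'tcp_rot': array([-1.64422816,  1.56977307,  1.87312996]), 'ft_force': array([-0.23552662, -0.47891501, -0.053786  ]), 'moment': array([ 0.02615896,  0.05780497, -0.00359749]), 'opening': 0.9991462580871732}
scene {'mtx': array([[453.90320462,   0.        , 266.10286899],
       [  0.        , 453.90320462, 211.92333927],
       [  0.        ,   0.        ,   1.        ]]), 'eye': array([1336.13643263, -394.21459766, 1038.32998074]), 'attitude': array([-2.41525718, -0.00640913,  1.0800842 ])}
top {'mtx': array([[536.70662354,   0.        , 275.72593303],
       [  0.        , 536.70662354, 213.91901086],
       [  0.        ,   0.        ,   1.        ]]), 'eye': array([ 403.75186948,   24.04749177, 1515.07039352]), 'attitude': array([-3.02363415, -0.00663891, -1.55075512])}
{'mtx': array([[325.45141863,   0.        , 282.70508201],
       [  0.        , 325.45141863, 208.38839931],
       [  0.        ,   0.        ,   1.        ]]), 'hand_eye': array([[-8.71890209e-04, -2.34037794e-01,  9.72227109e-01,
        -1.68339670e+02],
       [ 9.99998846e-01, -1.41399049e-03,  5.56415248e-04,
         1.71370146e+00],
       [ 1.24449769e-03,  9.72226471e-01,  2.34038757e-01,
        -6.42616762e+01],
       [ 0.00000000e+00,  0.00000000e+00,  0.00000000e+00,
         1.00000000e+00]])}
```

View pics/scene0.png

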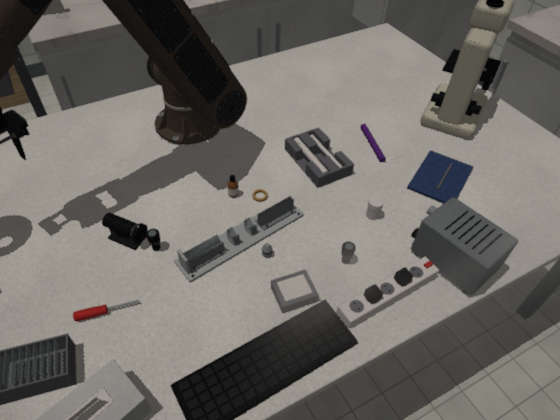

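View pics/top0.png

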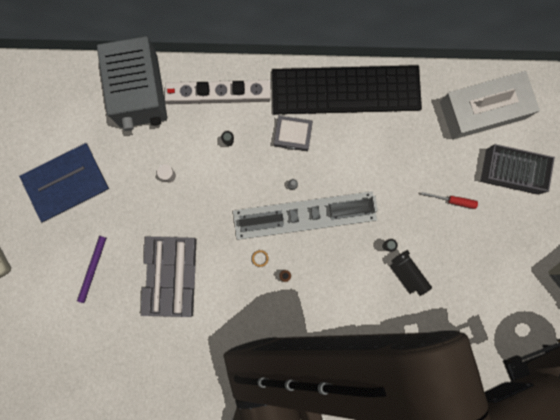

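```bash
cat > h.py <<'E'
import numpy as np, cv2
from scipy.spatial.transform import Rotation as R
from cell import *
def cam(n,st=None):
    i=camera_info(n)
    if n=="wrist":
        T=np.eye(4);T[:3,:3]=R.from_euler("xyz",st["tcp_rot"]).as_matrix();T[:3,3]=st["eef_pos"]
        T=T@i["hand_eye"]; return i["mtx"],T[:3,:3],T[:3,3]
    return i["mtx"],R.from_euler("xyz",i["attitude"]).as_matrix(),i["eye"]
def cast(c,uv,z):
    K,Rm,e=c; uv=np.atleast_2d(np.array(uv,float))
    d=(Rm@np.linalg.inv(K)@np.c_[uv,np.ones(len(uv))].T).T
    return e+d*((z-e[2])/d[:,2])[:,None]
def proj(c,p):
    K,Rm,e=c; q=(K@Rm.T@(np.atleast_2d(p)-e).T).T; return q[:,:2]/q[:,2:]
def crop(im,u0,v0,u1,v1,f,name):
    cv2.imwrite(f"pics/{name}.png",cv2.resize(im[v0:v1,u0:u1,::-1],None,fx=f,fy=f,interpolation=cv2.INTER_CUBIC))
def save(im,name): cv2.imwrite(f"pics/{name}.png",im[:,:,::-1])
E
python3 - <<'E'
from h import *
im=cv2.imread("pics/top0.png")[:,:,::-1]
crop(im,220,170,400,250,4,"cr_cradle"); crop(im,130,225,210,325,5,"cr_tray"); crop(im,370,225,450,305,6,"cr_tube")
s=cv2.imread("pics/scene0.png")[:,:,::-1]
crop(s,90,110,370,285,2.8,"cr_scene")
E
```

```text
(no output)
```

View pics/cr_cradle.png

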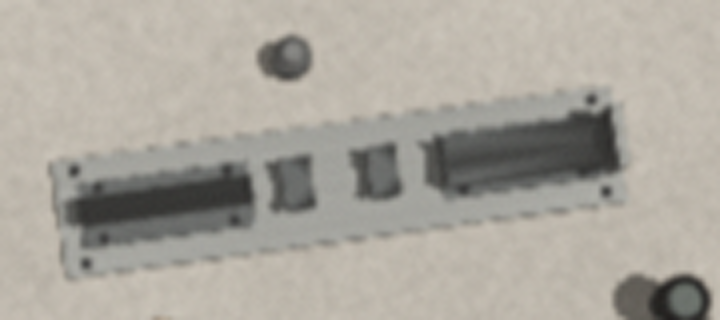

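View pics/cr_tray.png

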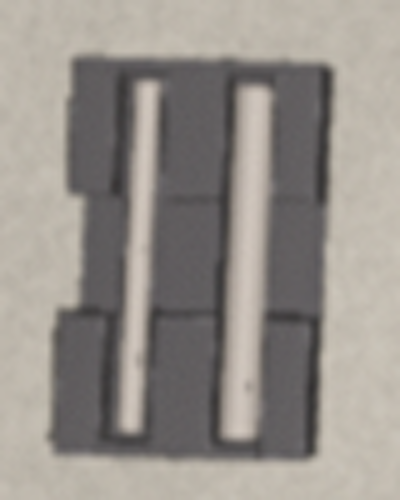

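View pics/cr_tube.png

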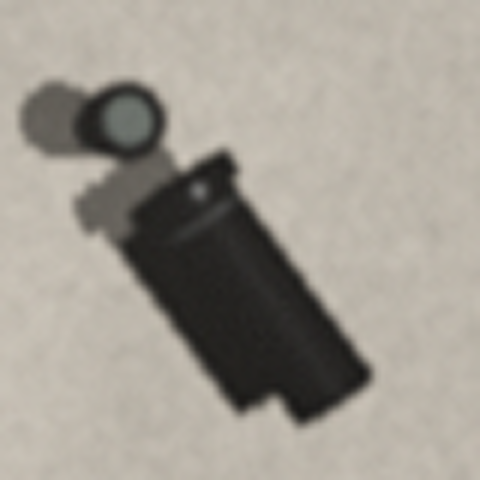

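View pics/cr_scene.png

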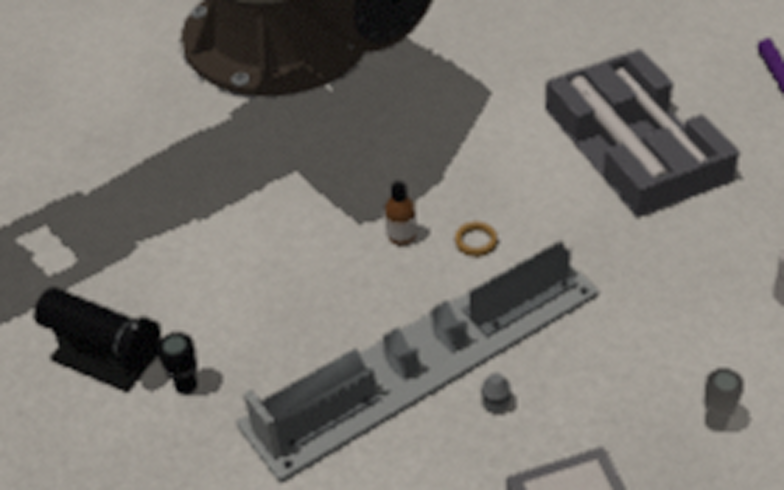

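```bash
python3 - <<'E'
from h import *
np.set_printoptions(precision=1,suppress=True)
c=cam("top")
p=lambda L,f,o:np.array(L)/f+np.array(o)
print("plate",cast(c,p([(52,163),(68,278),(612,88),(625,200)],4,(220,170)),10))
print("tube plain, collar",cast(c,p([(336,401),(190,180)],6,(370,225)),50))
print("thick ends",cast(c,p([(254,85),(239,440)],5,(130,225)),46))
s=state(); M=R.from_euler("xyz",s["tcp_rot"]).as_matrix(); print(M)
E
```

```text
plate [[ 588.8  138.5   10. ]
 [ 507.7  124.9   10. ]
 [ 650.7 -257.4   10. ]
 [ 570.9 -266.5   10. ]]
tube plain, collar [[ 373.6 -393.2   50. ]
 [ 471.8 -328.    50. ]]
thick ends [[495.2 275.9  46. ]
 [303.8 276.2  46. ]]
[[-0.   0.4 -0.9]
 [ 0.  -0.9 -0.4]
 [-1.  -0.  -0. ]]
```

```bash
cat >> h.py <<'E'
np.set_printoptions(precision=3,suppress=True)
def plan(target,yaw_y,first_turn=False):
    """shift in tool axes (50mm units) and turn (8deg units) from present pose; yaw_y = wanted angle of tool y (deg)"""
    s=state(); M=R.from_euler("xyz",s["tcp_rot"]).as_matrix(); y=np.degrees(np.arctan2(M[1,1],M[0,1]))
    d=np.array(target)-s["eef_pos"]
    turn=-((yaw_y-y+180)%360-180)
    M2=M@R.from_euler("x",turn,degrees=True).as_matrix()
    print("t",s["t"],"tcp",s["eef_pos"],"yangle %.2f"%y,"j1,j6",np.degrees(s["joints"][[0,5]]))
    print("delta world",d,"| tool now",M.T@d/50,"| tool after turn",M2.T@d/50,"| turn units %.3f"%(turn/8))
E
python3 -c "
from h import *
plan((423,-360,215),-56.4)"
```

```text
t 0.1 tcp [ 229.34  -581.194  214.126] yangle -68.47 j1,j6 [-74.52   -6.051]
delta world [193.66  221.194   0.874] | tool now [-0.014 -2.694 -5.227] | tool after turn [-0.014 -1.541 -5.674] | turn units -1.509
```

step_arm(steps=[[0,-0.45,-0.87,0],[0,-0.45,-0.87,0],[0,-0.45,-0.87,0],[0,-0.45,-0.87,0],[0,-0.45,-0.87,0],[0,-0.45,-0.88,0],[0,0,0,-0.75],[0,0,0,-0.75],[0,0,0,0]], jaw=0)

```text
t: 1.23
eef_pos: [423.1, -359.6, 214.4]
tcp_rot: [-1.307, 1.57, 2.419]
ft_force: [-0.4, 0.1, 0.9]
opening: 1.0
```

```bash
python3 - <<'E'
from h import *
plan((423,-360,215),-56.4)
s=state(); im=read_camera("wrist"); save(im,"w1"); np.save("w1.npy",np.r_[s["eef_pos"],s["tcp_rot"]])
c=cam("wrist",s); print(proj(c,[[374,-393,50],[472,-328,50],[423,-360,50]]))
E
```

```text
t 1.225 tcp [ 423.094 -359.618  214.414] yangle -56.49 j1,j6 [-47.178   9.317]
delta world [-0.094 -0.382  0.586] | tool now [-0.012  0.005  0.006] | tool after turn [-0.012  0.005  0.006] | turn units -0.012
[[281.984 247.097]
 [281.676 135.836]
 [281.435 193.47 ]]
```

View pics/w1.png

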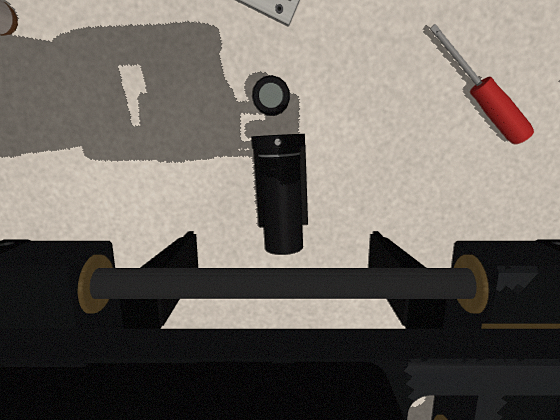

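```bash
python3 - <<'E'
from h import *
im=cv2.imread("pics/w1.png")[:,:,::-1]
b=np.clip(im.astype(float)*2.5,0,255).astype(np.uint8)
crop(b,220,60,340,270,2.85,"w1c")
E
```

```text
(no output)
```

View pics/w1c.png

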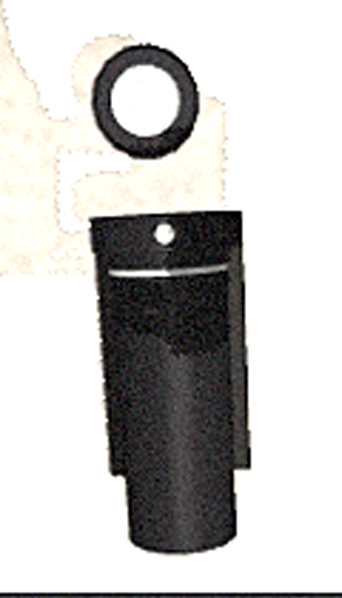

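```bash
python3 - <<'E'
from h import *
v=np.load("w1.npy"); c=cam("wrist",{"eef_pos":v[:3],"tcp_rot":v[3:]})
print("eye",c[2])
f=lambda x,y:(220+x/2.85,60+y/2.85)
print("collar end top z77",cast(c,f(166,213),77),"z50 alt",cast(c,f(166,213),50))
print("plain top z71",cast(c,f(183,552),71))
# axis direction using side edges at tangent height ~ 50
a=cast(c,[f(129,520),f(237,520)],52).mean(0); b=cast(c,[f(95,225),f(241,225)],52).mean(0); print(a,b,b-a,np.degrees(np.arctan2(*(b-a)[[1,0]])))
for z in (71,): 
  p=cast(c,f(183,552),71)[0]; q=cast(c,f(166,213),77)[0]; d=q-p; print(np.linalg.norm(d[:2]),np.degrees(np.arctan2(d[1],d[0])),(p+q)/2)
print("eyepiece",cast(c,f(145,100),66))
E
```

```text
eye [ 477.275 -325.607  382.743]
collar end top z77 [[ 471.517 -324.641   77.   ]] z50 alt [[ 471.008 -324.556   50.   ]]
plain top z71 [[ 375.831 -394.557   71.   ]]
[ 380.336 -391.686   52.   ] [ 468.016 -327.384   52.   ] [87.68  64.302  0.   ] 36.255322593026285
118.5071085048949 36.154708414145375 [ 423.674 -359.599   74.   ]
eyepiece [[ 497.432 -299.342   66.   ]]
```

step_arm(steps=[[0,0,0,-0.33],[0.9,0,0,0],[0.9,0,0,0],[0.9,0,0,0],[0.6,0,0,0],[0.34,0,0,0],[0,0,0,0],[0,0,0,0]])

```text
t: 2.28
eef_pos: [423.5, -360.3, 33.7]
tcp_rot: [1.659, 1.569, -0.852]
ft_force: [0.2, 0.7, 0.7]
opening: 1.002
```

```bash
python3 - <<'E'
from h import *
plan((423.7,-359.6,32),-53.8)
s=state(); im=read_camera("wrist"); save(np.clip(im.astype(float)*2,0,255).astype(np.uint8),"w2")
E
```

```text
t 2.275 tcp [ 423.497 -360.319   33.684] yangle -53.86 j1,j6 [-47.197   6.665]
delta world [ 0.203  0.719 -1.684] | tool now [ 0.034 -0.009 -0.012] | tool after turn [ 0.034 -0.009 -0.012] | turn units -0.007
```

View pics/w2.png

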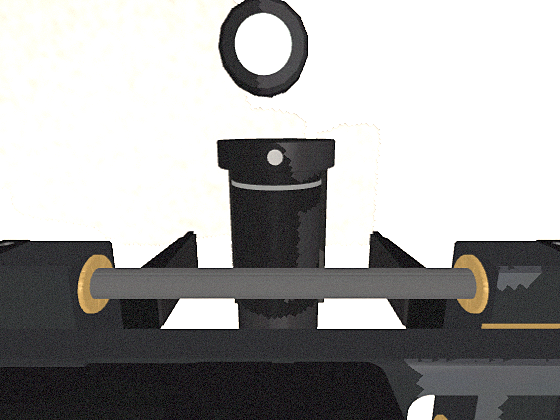

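The tube lies straight between the open fingers (collar at 218–334, row 150; centred near column 277 against the fingers' 283), and the eyepiece at (263, 45) is clear. Grip and lift.

step_arm(steps=[[0,0,0,0],[0,0,0,0],[0,0,0,0],[0,0,0,0],[0,0,0,0],[0,0,0,0]], jaw=1)

```text
t: 3.08
eef_pos: [421.7, -358.0, 32.4]
tcp_rot: [-1.489, 1.565, 2.284]
ft_force: [-1.7, 3.3, 6.6]
opening: 0.441
```

step_arm(steps=[[-0.5,0,0,0],[-0.9,0,0,0],[-0.9,0,0,0],[-0.9,0,0,0],[0,0,0,0]])

```text
t: 3.7
eef_pos: [423.8, -360.5, 195.3]
tcp_rot: [1.676, 1.566, -0.834]
ft_force: [0.2, 0.6, -4.0]
opening: 0.437
```

```bash
python3 - <<'E'
from h import *
plan((579.5,-65,190),-171+7)
s=state(); im=read_camera("wrist"); save(np.clip(im.astype(float)*2,0,255).astype(np.uint8),"w3")
E
```

```text
t 3.7 tcp [ 423.785 -360.516  195.263] yangle -53.83 j1,j6 [-47.189   6.639]
delta world [155.715 295.516  -5.263] | tool now [ 0.094 -2.933 -6.002] | tool after turn [ 0.094 -4.623  4.823] | turn units 13.772
```

View pics/w3.png

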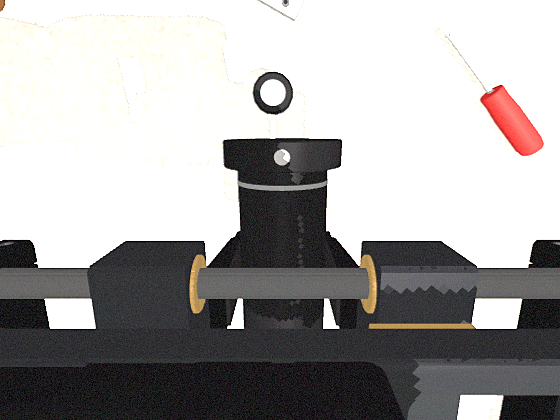

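```bash
python3 - <<'E'
from h import *
plan((495,-127,195),-53.8)
E
```

```text
t 3.75 tcp [ 423.132 -359.838  193.131] yangle -53.83 j1,j6 [-47.191   6.639]
delta world [ 71.868 232.838   1.869] | tool now [-0.042 -2.911 -3.909] | tool after turn [-0.042 -2.909 -3.91 ] | turn units -0.003
```

step_arm(steps=[[0,-0.58,-0.78,0],[0,-0.58,-0.78,0],[0,-0.58,-0.78,0],[0,-0.58,-0.78,0],[0,-0.58,-0.78,0],[0,0,0,0],[0,0,0,0]])

```text
t: 4.62
eef_pos: [494.4, -127.6, 191.3]
tcp_rot: [-0.896, 1.568, 2.877]
ft_force: [-0.3, 0.1, -3.1]
opening: 0.439
```

```bash
python3 - <<'E'
from h import *
plan((579.5,-65,190),-171+7)
s=state(); im=read_camera("wrist"); b=np.clip(im.astype(float)*1.5,0,255).astype(np.uint8); save(im,"w4r"); save(b,"w4"); np.save("w4.npy",np.r_[s["eef_pos"],s["tcp_rot"]])
c=cam("wrist",s); print(proj(c,[[588.8,138.5,10],[507.7,124.9,10],[650.7,-257.4,10],[570.9,-266.5,10]]))
E
```

```text
t 4.625 tcp [ 494.422 -127.62   191.278] yangle -53.79 j1,j6 [-21.88   31.921]
delta world [85.078 62.62  -1.278] | tool now [ 0.022 -0.005 -2.113] | tool after turn [ 0.022 -1.981  0.735] | turn units 13.776
[[108.549 -59.244]
 [ 80.292  28.656]
 [468.45  143.572]
 [423.962 207.979]]
```

View pics/w4.png

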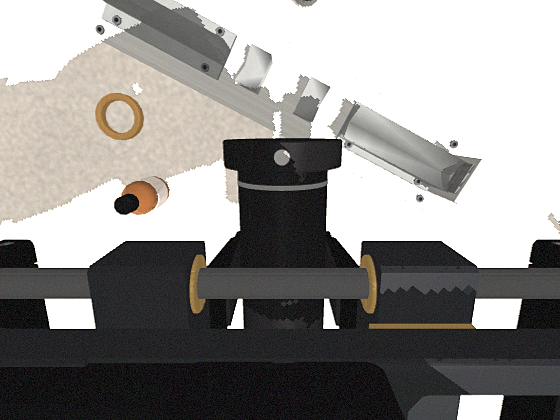

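```bash
python3 - <<'E'
from h import *
im=cv2.imread("pics/w4r.png")[:,:,::-1]
crop(im,90,0,290,150,4,"w4a"); crop(im,290,70,490,220,4,"w4b")
E
```

```text
(no output)
```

View pics/w4a.png

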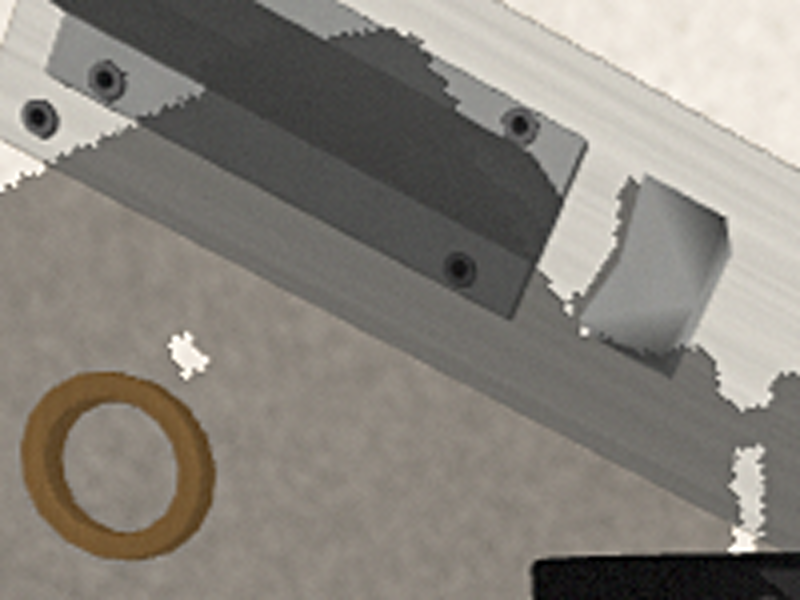

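View pics/w4b.png

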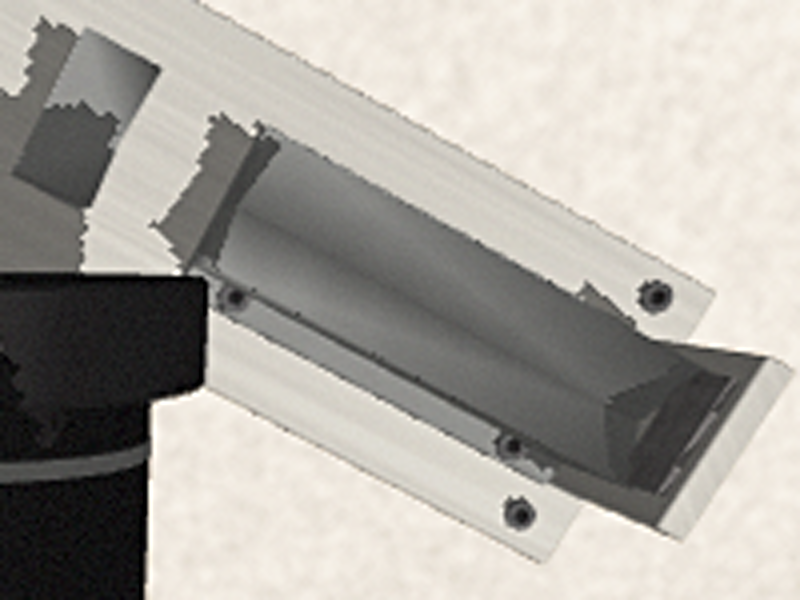

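```bash
python3 - <<'E'
from h import *
v=np.load("w4.npy"); c=cam("wrist",{"eef_pos":v[:3],"tcp_rot":v[3:]})
A=lambda L:np.array(L)/4+[90,0]; B=lambda L:np.array(L)/4+[290,70]
up=cast(c,np.r_[A([(500,0),(800,168)]),B([(200,0),(715,292)])],10)
lo=cast(c,np.r_[A([(100,190),(735,535)]),B([(205,395),(545,562)])],10)
def yaw(P): 
    d=P[-1]-P[0]; return np.degrees(np.arctan2(d[1],d[0]))
print("yaw",yaw(up),yaw(lo)); print(up,lo)
y=np.radians((yaw(up)+yaw(lo))/2); ex=np.array([np.cos(y),np.sin(y)]); ey=np.array([-ex[1],ex[0]])
print("lat up",up[:,:2]@ey,"lo",lo[:,:2]@ey)
lat=((up[:,:2]@ey).mean()+(lo[:,:2]@ey).mean())/2
f=lambda P,z:cast(c,P,z)[:,:2]@ex
e=f(B([(715,292),(545,562)]),10); print("end",e,"centre x",e.mean()-200)
print("rail foot front",f(A([(585,140),(512,318)]),16), f(A([(585,140),(512,318)]),16)+68)
print("trough front foot",f(B([(190,270)]),16)-66)
print("end plate outer top", f(B([(790,368),(685,540)]),90)-185)
print("holes",f(B([(655,296),(518,513)]),10),f(A([(40,118)]),10))
x0=e.mean()-200; print("centre",x0*ex+lat*ey)
E
```

```text
yaw -81.10278219392187 -80.92925835169913
[[ 605.965   32.462   10.   ]
 [ 618.674  -47.347   10.   ]
 [ 627.544 -103.05    10.   ]
 [ 651.317 -257.242   10.   ]] [[ 512.819   89.249   10.   ]
 [ 537.904  -85.841   10.   ]
 [ 550.919 -165.745   10.   ]
 [ 570.249 -270.472   10.   ]]
lat up [603.6   603.69  603.753 603.156] lo [520.465 517.9   518.278 521.016]
end [355.795 356.203] centre x 155.99873363385063
rail foot front [95.074 96.116] [163.074 164.116]
trough front foot [163.108]
end plate outer top [152.085 153.629]
holes [342.332 342.026] [-26.722]
centre [578.955 -66.405]
```

```bash
python3 - <<'E'
from h import *
v=np.load("w4.npy"); c=cam("wrist",{"eef_pos":v[:3],"tcp_rot":v[3:]})
A=lambda L:np.array(L)/4+[90,0]; B=lambda L:np.array(L)/4+[290,70]
y=np.radians(-81); ex=np.array([np.cos(y),np.sin(y)]); ey=np.array([-ex[1],ex[0]])
P=np.r_[A([(640,178),(728,228),(580,315),(680,352)]),B([(85,28),(160,70),(12,178),(90,207)])]
for z in (46,49,53):
  q=cast(c,P,z)[:,:2]; print(z,q@ex-np.array([-46,-26,-46,-26,14,34,14,34]),q@ey)
E
```

```text
46 [162.329 164.215 162.612 166.214 163.253 162.67  163.659 162.82 ] [577.763 577.503 546.005 549.227 578.744 578.639 542.366 544.892]
49 [162.896 164.573 163.176 166.553 163.238 162.469 163.64  162.617] [577.27  577.011 545.815 549.006 578.241 578.137 542.211 544.713]
53 [163.652 165.05  163.929 167.004 163.217 162.2   163.613 162.346] [576.611 576.357 545.562 548.712 577.57  577.468 542.005 544.474]
```

```bash
python3 - <<'E'
from h import *
plan((579.9,-73.4,130),-166.5)
E
```

```text
t 4.675 tcp [ 494.441 -128.137  191.54 ] yangle -53.85 j1,j6 [-21.935  31.925]
delta world [ 85.459  54.737 -61.54 ] | tool now [ 1.228  0.126 -2.027] | tool after turn [ 1.228 -1.92   0.664] | turn units 14.081
```

step_arm(steps=[[0,0.04,-0.67,0],[0,0.04,-0.67,0],[0,0.04,-0.68,0],[0,0,0,0.94],[0,0,0,0.94],[0,0,0,0.94],[0,0,0,0.94],[0,0,0,0.94],[0,0,0,0.94],[0,0,0,0.94],[0,0,0,0.94],[0,0,0,0.94],[0,0,0,0.94],[0,0,0,0.94],[0,0,0,0.94],[0,0,0,0.94],[0,0,0,0.94],[0,0,0,0.94],[0,0,0,0]])

```text
t: 7.05
eef_pos: [579.7, -74.1, 192.0]
tcp_rot: [1.248, 1.57, 3.051]
ft_force: [-0.5, -0.6, -3.5]
opening: 0.439
```

```bash
python3 - <<'E'
from h import *
plan((579.9,-73.4,130),-166.5)
s=state(); im=read_camera("wrist"); b=np.clip(im.astype(float)*1.5,0,255).astype(np.uint8); save(b,"w5"); np.save("w5.npy",np.r_[s["eef_pos"],s["tcp_rot"]])
t=read_camera("top"); crop(t,220,170,400,250,4,"t5")
E
```

```text
t 7.05 tcp [579.689 -74.116 192.011] yangle -166.67 j1,j6 [-13.757 152.923]
delta world [  0.211   0.716 -62.011] | tool now [ 1.24  -0.009  0.013] | tool after turn [ 1.24  -0.009  0.013] | turn units -0.022
```

View pics/w5.png

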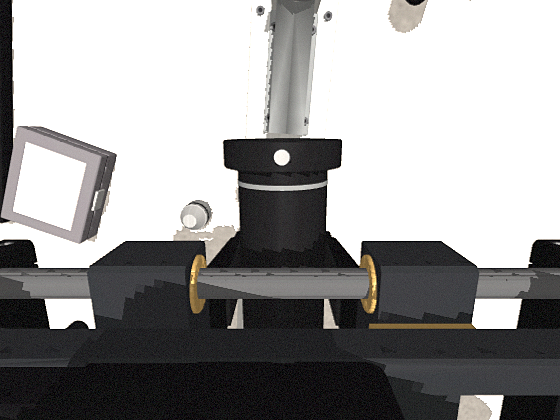

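```bash
python3 - <<'E'
from h import *
v=np.load("w5.npy"); c=cam("wrist",{"eef_pos":v[:3],"tcp_rot":v[3:]})
M=R.from_euler("xyz",v[3:]).as_matrix()
for z in (230,236): print(M.T@(cast(c,(283,139),z)[0]-v[:3]), M.T@(cast(c,(282,139),z)[0]-v[:3]))
E
```

```text
[-38.007   0.861 -63.817] [-38.007   0.469 -63.817]
[-44.007   0.855 -63.967] [-44.007   0.482 -63.968]
```

step_arm(steps=[[0.5,0,0.05,0],[0.8,0,0,0],[0.7,0,0,0],[0.4,0,0,0],[0.2,0,0,0],[0.1,0,0,0],[0.1,0,0,0],[0,0,0,0]])

```text
t: 8.15
eef_pos: [579.6, -70.6, 52.9]
tcp_rot: [-2.189, 1.57, -0.385]
ft_force: [-0.3, -0.1, -4.3]
opening: 0.442
```

step_arm(steps=[[0.06,0,0,0],[0.04,0,0,0],[0.02,0,0,0],[0,0,0,0]])

```text
t: 8.65
eef_pos: [580.2, -70.6, 47.1]
tcp_rot: [-2.02, 1.569, -0.216]
ft_force: [3.1, 0.1, 1.7]
opening: 0.44
```

```bash
python3 - <<'E'
from h import *
plan((579.9,-73.4,47),-166.5); s=state(); print(s["ft_force"],s["moment"])
im=read_camera("wrist"); b=np.clip(im.astype(float)*1.8,0,255).astype(np.uint8); save(b,"w6")
t=read_camera("scene"); crop(t,150,180,320,280,4.5,"s6")
E
```

```text
t 8.65 tcp [580.217 -70.645  47.098] yangle -166.64 j1,j6 [-13.417 153.22 ]
delta world [-0.317 -2.755 -0.098] | tool now [ 0.002  0.019 -0.052] | tool after turn [ 0.002  0.019 -0.052] | turn units -0.017
[3.055 0.074 1.73 ] [ 0.354 -0.601 -0.144]
```

View pics/w6.png

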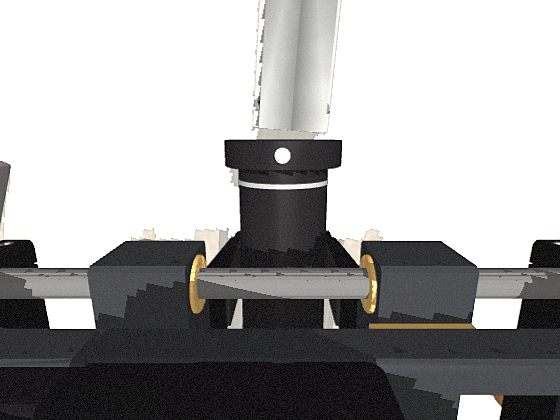

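View pics/s6.png

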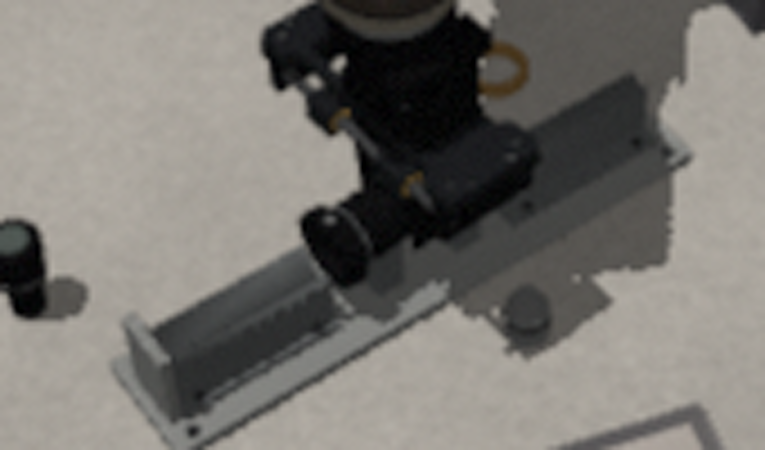

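step_arm(steps=[[0.02,0,0,0],[0,0,0,0]])

```text
t: 9.0
eef_pos: [580.2, -70.7, 46.6]
tcp_rot: [-2.056, 1.569, -0.252]
ft_force: [3.0, -0.9, 9.8]
opening: 0.439
```

step_arm(steps=[[0,0,0,0],[0,0,0,0],[0,0,0,0],[0,0,0,0]], jaw=0)

```text
t: 9.5
eef_pos: [579.2, -70.5, 45.4]
tcp_rot: [1.33, 1.57, 3.135]
ft_force: [0.4, -0.1, 0.2]
opening: 0.8
```

```bash
python3 - <<'E'
from h import *
plan((579.9,-73.4,47),-166.5); s=state(); print(s["ft_force"],s["opening"])
im=read_camera("wrist"); b=np.clip(im.astype(float)*1.8,0,255).astype(np.uint8); save(b,"w7")
E
```

```text
t 9.5 tcp [579.234 -70.463  45.439] yangle -166.62 j1,j6 [-13.417 153.215]
delta world [ 0.666 -2.937  1.561] | tool now [-0.031  0.001 -0.06 ] | tool after turn [-0.031  0.001 -0.06 ] | turn units -0.015
[ 0.401 -0.092  0.233] 0.8000539135201575
```

View pics/w7.png

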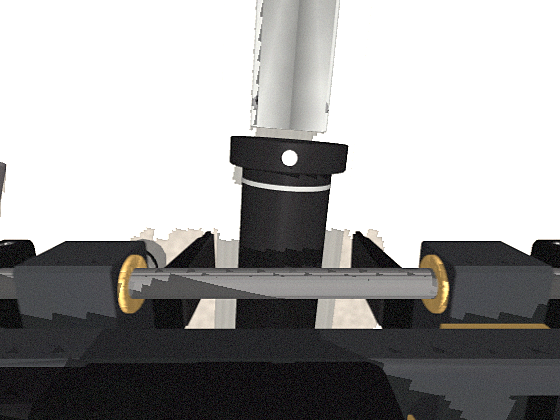

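step_arm(steps=[[-0.3,0,0,0],[-0.7,0,0,0],[-0.9,0,0,0],[-0.9,0,0,0],[-0.4,0,0,0],[0,0,0,0]], jaw=0)

```text
t: 10.3
eef_pos: [579.9, -70.6, 207.8]
tcp_rot: [-2.055, 1.567, -0.251]
ft_force: [0.1, -0.1, 0.2]
opening: 0.998
```

```bash
python3 - <<'E'
from h import *
plan((399.5,276,200),90)
s=state();im=read_camera("wrist"); b=np.clip(im.astype(float)*1.5,0,255).astype(np.uint8); save(b,"w8"); np.save("w8.npy",np.r_[s["eef_pos"],s["tcp_rot"]])
crop(b,200,0,400,150,4,"w8c")
E
```

```text
t 10.3 tcp [579.871 -70.558 207.829] yangle -166.63 j1,j6 [-13.413 153.215]
delta world [-180.371  346.558   -7.829] | tool now [0.137 1.907 7.578] | tool after turn [ 0.137  6.931 -3.608] | turn units 12.922
```

View pics/w8.png

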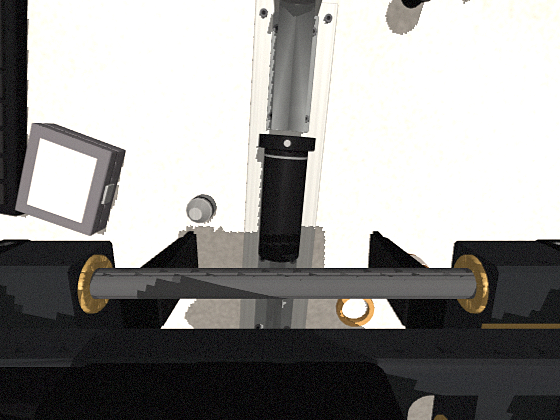

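```bash
cat >> h.py <<'E'
def cr(P):
    y=np.radians(-81); ex=np.array([np.cos(y),np.sin(y)]); ey=np.array([-ex[1],ex[0]]); P=np.atleast_2d(P); o=np.array([579.9,-73.4]); return np.c_[(P[:,:2]-o)@ex,(P[:,:2]-o)@ey,P[:,2]-62]
E
python3 - <<'E'
from h import *
v=np.load("w8.npy"); c=cam("wrist",{"eef_pos":v[:3],"tcp_rot":v[3:]})
print(cr(cast(c,(288,135.5),89)),cr(cast(c,(280,261),83)))
print(cr(cast(c,[(259,145),(316,145)],64)).mean(0),cr(cast(c,[(260,240),(300,240)],64)).mean(0))
E
```

```text
[[60.403  0.326 27.   ]] [[-57.869  -1.366  21.   ]]
[51.352 -0.223  2.   ] [-43.154  -0.066   2.   ]
```

step_arm(steps=[[0,0.24,0.95,0],[0,0.24,0.95,0],[0,0.24,0.95,0],[0,0.24,0.95,0],[0,0.24,0.95,0],[0,0.24,0.95,0],[0,0.24,0.95,0],[0,0.24,0.95,0],[0,0,0,-0.96],[0,0,0,-0.96],[0,0,0,-0.96],[0,0,0,-0.96],[0,0,0,-0.96],[0,0,0,-0.96],[0,0,0,-0.96],[0,0,0,-0.96],[0,0,0,-0.96],[0,0,0,-0.96]])

```text
t: 12.6
eef_pos: [365.5, 153.2, 203.0]
tcp_rot: [-1.84, 1.377, 1.451]
ft_force: [0.2, 0.2, 0.7]
opening: 1.0
```

```bash
python3 - <<'E'
from h import *
plan((399.5,276,200),-90)
s=state();im=read_camera("wrist"); b=np.clip(im.astype(float)*1.1,0,255).astype(np.uint8); save(b,"w9"); np.save("w9.npy",np.r_[s["eef_pos"],s["tcp_rot"]])
E
```

```text
t 12.6 tcp [365.503 153.151 202.974] yangle -81.13 j1,j6 [ 5.552 76.762]
delta world [ 33.997 122.849  -2.974] | tool now [ 0.544 -2.271 -1.024] | tool after turn [ 0.544 -2.402 -0.661] | turn units 1.109
```

View pics/w9.png

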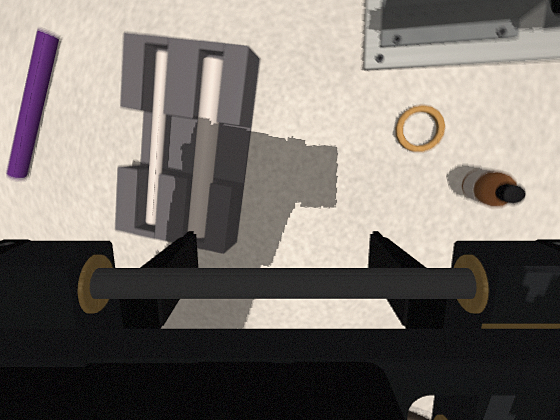

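step_arm(steps=[[0,0,0,0],[0,0,0,0]])

```text
t: 12.9
eef_pos: [365.9, 153.2, 203.6]
tcp_rot: [-1.84, 1.376, 1.445]
ft_force: [-0.3, -0.7, -0.6]
opening: 1.004
```

```bash
python3 - <<'E'
from h import *
plan((399.5,276,200),-90); s=state(); print(s["joints"]); print(R.from_euler("xyz",s["tcp_rot"]).as_matrix())
E
```

```text
t 12.9 tcp [365.942 153.229 203.566] yangle -81.51 j1,j6 [ 5.553 77.154]
delta world [ 33.558 122.771  -3.566] | tool now [ 0.557 -2.275 -0.999] | tool after turn [ 0.557 -2.398 -0.652] | turn units 1.062
[0.097 0.154 2.147 0.262 0.814 1.347]
[[ 0.024  0.145 -0.989]
 [ 0.192 -0.972 -0.138]
 [-0.981 -0.186 -0.051]]
```

step_arm(steps=[[0,-0.5,0,0],[0,-0.5,0,0],[0,0,0,0]])

```text
t: 13.28
eef_pos: [358.5, 202.6, 213.2]
tcp_rot: [-1.846, 1.376, 1.442]
ft_force: [-0.0, -0.1, -0.5]
opening: 1.0
```

```bash
python3 - <<'E'
from h import *
plan((399.5,276,200),-90); s=state(); print(s["joints"]); print(R.from_euler("xyz",s["tcp_rot"]).as_matrix())
E
```

```text
t 13.275 tcp [358.457 202.607 213.232] yangle -81.31 j1,j6 [13.244 85.336]
delta world [ 41.043  73.393 -13.232] | tool now [ 0.562 -1.255 -1.005] | tool after turn [ 0.562 -1.392 -0.803] | turn units 1.086
[0.231 0.153 2.115 0.25  0.821 1.489]
[[ 0.025  0.148 -0.989]
 [ 0.192 -0.971 -0.141]
 [-0.981 -0.186 -0.053]]
```

```bash
python3 - <<'E'
from h import *
plan((500,10,240),-81)
E
```

```text
t 13.275 tcp [358.457 202.607 213.232] yangle -81.31 j1,j6 [13.244 85.336]
delta world [ 141.543 -192.607   26.768] | tool now [-1.193  4.062 -2.284] | tool after turn [-1.193  4.074 -2.262] | turn units -0.039
```

step_arm(steps=[[-0.24,0.81,-0.46,0],[-0.24,0.81,-0.46,0],[-0.24,0.81,-0.46,0],[-0.24,0.81,-0.46,0],[-0.24,0.81,-0.46,0],[0,0,0,-1],[0,0,0,-1],[0,0,0,-1],[0,0,0,-1],[0,0,0,-1],[0,0,0,-1],[0,0,0,-1],[0,0,0,-1],[0,0,0,-1],[0,0,0,-1],[0,0,0,-1],[0,0,0,-1],[0,0,0,-1],[0,0,0,-1],[0,0,0,-1]])

```text
t: 15.78
eef_pos: [500.6, 9.0, 240.0]
tcp_rot: [2.342, 1.376, 1.444]
ft_force: [0.1, 0.7, 0.2]
opening: 1.0
```

step_arm(steps=[[0,0,0,-1],[0,0,0,-1],[0,0,0,-1],[0,0,0,-1],[0,0,0,-1],[0,0,0,-1],[0,0,0,-1],[0,0,0,-1],[0,0,0,-1],[0,0,0,-1],[0,0,0,-1],[0,0,0,-1],[0,0,0,0]])

```text
t: 17.4
eef_pos: [500.6, 9.1, 240.1]
tcp_rot: [0.671, 1.376, 1.443]
ft_force: [0.6, 0.3, -0.2]
opening: 1.001
```

```bash
python3 - <<'E'
from h import *
plan((500,10,240),-81); s=state(); print(s["joints"]); print(R.from_euler("xyz",s["tcp_rot"]).as_matrix())
E
```

```text
t 17.4 tcp [500.611   9.101 240.107] yangle 134.76 j1,j6 [ -12.617 -153.479]
delta world [-0.611  0.899 -0.107] | tool now [0.005 0.021 0.003] | tool after turn [ 0.005 -0.019  0.01 ] | turn units -18.030
[-0.22   0.284  1.841  0.224  1.046 -2.679]
[[ 0.025 -0.699  0.715]
 [ 0.192  0.705  0.683]
 [-0.981  0.12   0.151]]
```

step_arm(steps=[[0,0,0,-0.5],[0,0,0,-0.5],[0,0,0,0]])

```text
t: 17.77
eef_pos: [507.2, 35.6, 247.7]
tcp_rot: [0.586, 1.416, 1.467]
ft_force: [-0.4, -0.5, 0.1]
opening: 0.999
```

```bash
python3 - <<'E'
from h import *
plan((500,10,240),-81); s=state(); print(s["joints"]); print(R.from_euler("xyz",s["tcp_rot"]).as_matrix())
E
```

```text
t 17.775 tcp [507.187  35.565 247.687] yangle 140.82 j1,j6 [  -8.238 -153.815]
delta world [ -7.187 -25.565  -7.687] | tool now [ 0.071 -0.224 -0.501] | tool after turn [0.071 0.501 0.224] | turn units -17.273
[-0.144  0.285  1.812  0.178  1.058 -2.685]
[[ 0.016 -0.772  0.635]
 [ 0.154  0.629  0.762]
 [-0.988  0.085  0.129]]
```

step_arm(steps=[[0,0,0,-0.5],[0,0,0,-0.5],[0,0,0,-0.5],[0,0,0,-0.5],[0,0,0,-0.5],[0,0,0,-0.5],[0,0,0,0]])

```text
t: 18.65
eef_pos: [511.1, 116.4, 258.2]
tcp_rot: [0.085, 1.538, 1.265]
ft_force: [0.5, -0.0, 0.7]
opening: 1.003
```

```bash
python3 - <<'E'
from h import *
plan((500,10,240),-81); s=state(); print(s["joints"]); print(R.from_euler("xyz",s["tcp_rot"]).as_matrix())
E
```

```text
t 18.65 tcp [511.064 116.404 258.189] yangle 157.59 j1,j6 [   4.7   -153.813]
delta world [ -11.064 -106.404  -18.189] | tool now [ 0.295 -0.608 -2.062] | tool after turn [0.295 2.077 0.556] | turn units -15.176
[ 0.082  0.296  1.756  0.034  1.078 -2.685]
[[ 0.01  -0.925  0.381]
 [ 0.031  0.381  0.924]
 [-0.999  0.003  0.033]]
```

step_arm(steps=[[0,0,0,-0.5],[0,0,0,-0.25],[0,0,0,0],[0,0,0,0]])

```text
t: 19.15
eef_pos: [508.8, 135.8, 258.3]
tcp_rot: [-1.242, 1.557, 0.009]
ft_force: [-0.4, 0.8, -0.3]
opening: 1.004
```

```bash
python3 - <<'E'
from h import *
plan((399.5,276,225),90); s=state(); print(s["joints"]); print(R.from_euler("xyz",s["tcp_rot"]).as_matrix())
E
```

```text
t 19.15 tcp [508.777 135.814 258.336] yangle 161.68 j1,j6 [   7.81  -153.816]
delta world [-109.277  140.186  -33.336] | tool now [0.637 2.965 1.972] | tool after turn [ 0.637  2.804 -2.195] | turn units 8.960
[ 0.136  0.3    1.748 -0.002  1.08  -2.685]
[[ 0.014 -0.949  0.314]
 [ 0.     0.314  0.949]
 [-1.    -0.013  0.004]]
```

step_arm(steps=[[0,0,0,1],[0,0,0,1],[0,0,0,1],[0,0,0,1],[0,0,0,1],[0,0,0,1],[0,0,0,1],[0,0,0,1],[0,0,0,0.96],[0.16,0.7,-0.55,0],[0.16,0.7,-0.55,0],[0.16,0.7,-0.55,0],[0.16,0.7,-0.55,0],[0,0,0,0]])

```text
t: 20.9
eef_pos: [397.6, 277.2, 224.5]
tcp_rot: [-0.017, 1.558, -0.014]
ft_force: [0.2, -0.1, 0.3]
opening: 1.004
```

```bash
python3 - <<'E'
from h import *
plan((399.5,276,200),90); s=state()
im=read_camera("wrist"); b=np.clip(im.astype(float)*1.1,0,255).astype(np.uint8); save(b,"w10"); np.save("w10.npy",np.r_[s["eef_pos"],s["tcp_rot"]])
crop(b,180,100,380,250,4,"w10c")
E
```

```text
t 20.9 tcp [397.598 277.185 224.478] yangle 90.18 j1,j6 [ 27.267 -62.676]
delta world [  1.902  -1.185 -24.478] | tool now [ 0.49  -0.024  0.032] | tool after turn [ 0.49  -0.024  0.032] | turn units 0.023
```

View pics/w10.png

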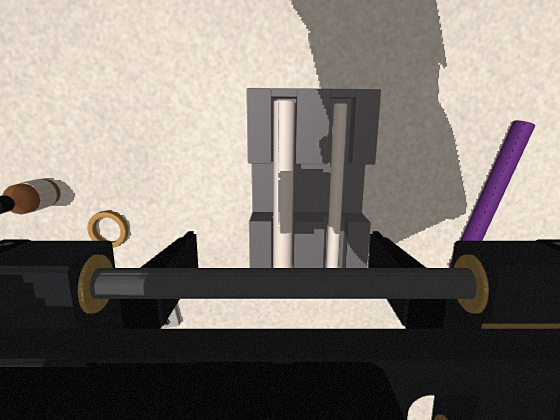

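View pics/w10c.png

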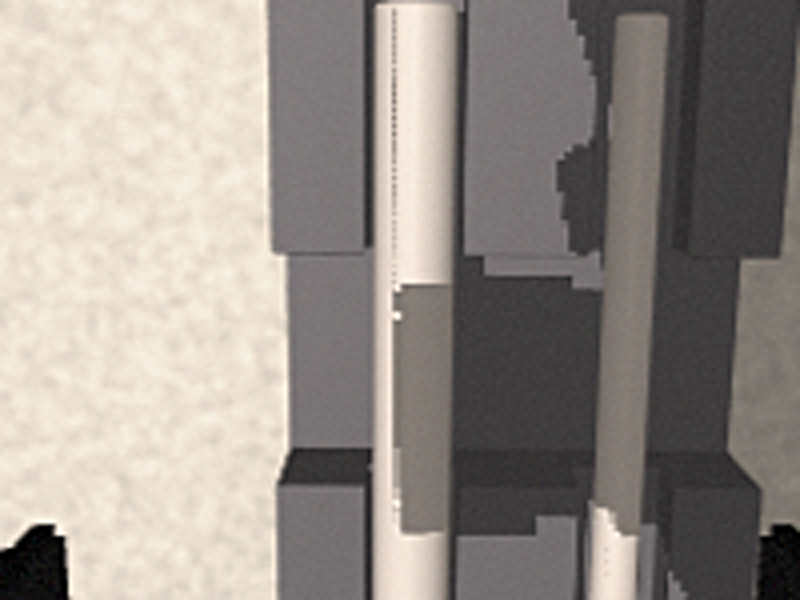

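```bash
python3 - <<'E'
from h import *
v=np.load("w10.npy"); c=cam("wrist",{"eef_pos":v[:3],"tcp_rot":v[3:]})
f=lambda L:np.array(L)/4+[180,100]
print(cast(c,f([(375,20),(455,20),(374,580),(450,580)]),37)); print("end",cast(c,f([(415,2)]),46),"channel",cast(c,f([(320,253),(320,485),(560,256),(520,490)]),46))
M=R.from_euler("xyz",v[3:]).as_matrix(); print(M)
E
```

```text
[[309.134 265.297  37.   ]
 [309.095 286.122  37.   ]
 [463.999 264.258  37.   ]
 [463.947 286.272  37.   ]]
end [[305.294 275.681  46.   ]] channel [[368.61  250.69   46.   ]
 [432.673 249.712  46.   ]
 [369.271 314.28   46.   ]
 [433.992 305.146  46.   ]]
[[ 0.013 -0.003  1.   ]
 [-0.     1.     0.003]
 [-1.    -0.     0.013]]
```

step_arm(steps=[[0.8,-0.034,0,0],[0.9,0,0,0],[0.8,0,0,0],[0.5,0,0,0],[0,0,0,0],[0,0,0,0]], jaw=0.45)

```text
t: 21.7
eef_pos: [402.1, 274.1, 75.7]
tcp_rot: [0.027, 1.556, 0.027]
ft_force: [-0.9, 0.7, 0.2]
opening: 0.553
```

```bash
python3 - <<'E'
from h import *
plan((400.5,275.5,18),90); s=state(); print(s["opening"])
im=read_camera("wrist"); save(im,"w11"); np.save("w11.npy",np.r_[s["eef_pos"],s["tcp_rot"]])
E
```

```text
t 21.7 tcp [402.115 274.071  75.739] yangle 90.00 j1,j6 [ 26.702 -62.742]
delta world [ -1.615   1.429 -57.739] | tool now [ 1.154  0.028 -0.05 ] | tool after turn [ 1.154  0.028 -0.05 ] | turn units -0.000
0.5529119046792171
```

View pics/w11.png

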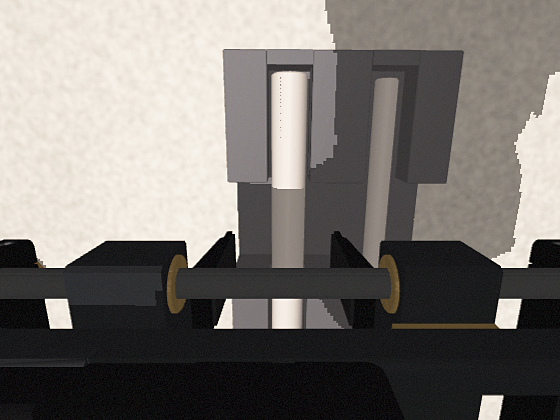

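step_arm(steps=[[0.4,0.03,-0.04,0],[0.4,0,0,0],[0.35,0,0,0],[0,0,0,0]])

```text
t: 22.25
eef_pos: [400.2, 275.8, 17.6]
tcp_rot: [-0.013, 1.557, -0.012]
ft_force: [-0.5, 0.5, -1.4]
opening: 0.555
```

step_arm(steps=[[0,0,0,0],[0,0,0,0],[0,0,0,0],[0,0,0,0],[0,0,0,0]], jaw=1)

```text
t: 22.88
eef_pos: [400.1, 276.0, 17.6]
tcp_rot: [0.009, 1.556, 0.01]
ft_force: [-1.2, -0.5, 5.3]
opening: 0.226
```

step_arm(steps=[[-0.4,0,0,0],[-0.9,0,0,0],[-0.9,0,0,0],[-0.9,0,0,0],[0,0,0,0.92],[0,0,0,0.92],[0,0,0,0.92],[0,0,0,0.92],[0,0,0,0.92],[0,0,0,0.92],[0,0,0,0.92],[0,0,0,0.92],[0,0,0,0.92],[0,0,0,0.92],[0,0,0,0.92],[0,0,0,0]])

```text
t: 24.88
eef_pos: [397.6, 275.8, 172.1]
tcp_rot: [1.384, 1.557, -0.027]
ft_force: [0.4, 0.5, -0.9]
opening: 0.224
```

```bash
python3 - <<'E'
from h import *
plan((552.7,98.5,150),9)
E
```

```text
t 24.875 tcp [397.588 275.791 172.122] yangle 9.15 j1,j6 [27.132 18.32 ]
delta world [ 155.112 -177.291  -22.122] | tool now [0.486 2.493 3.993] | tool after turn [0.486 2.503 3.986] | turn units 0.019
```

step_arm(steps=[[0,0.5,0.8,0.02],[0,0.5,0.8,0],[0,0.5,0.8,0],[0,0.5,0.8,0],[0,0.5,0.8,0],[0,0,0,0],[0,0,0,0]])

```text
t: 25.75
eef_pos: [551.9, 97.9, 174.1]
tcp_rot: [1.409, 1.558, -0.004]
ft_force: [-1.0, 0.0, -1.9]
opening: 0.226
```

```bash
python3 - <<'E'
from h import *
plan((552.7,98.5,150),9); s=state()
im=read_camera("wrist"); b=np.clip(im.astype(float)*1.3,0,255).astype(np.uint8); save(b,"w12"); np.save("w12.npy",np.r_[s["eef_pos"],s["tcp_rot"]])
t=read_camera("top"); crop(t,200,170,400,270,4,"t12")
t=read_camera("scene"); crop(t,150,150,340,290,4,"s12")
E
```

```text
t 25.75 tcp [551.876  97.89  174.125] yangle 9.02 j1,j6 [ 3.329 -5.658]
delta world [  0.824   0.61  -24.125] | tool now [ 0.483  0.012 -0.01 ] | tool after turn [ 0.483  0.012 -0.01 ] | turn units 0.003
```

View pics/w12.png

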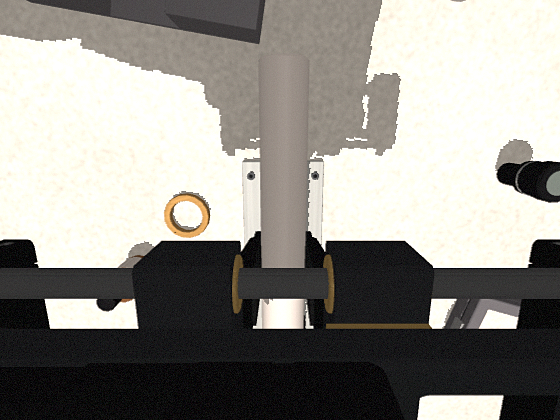

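View pics/s12.png

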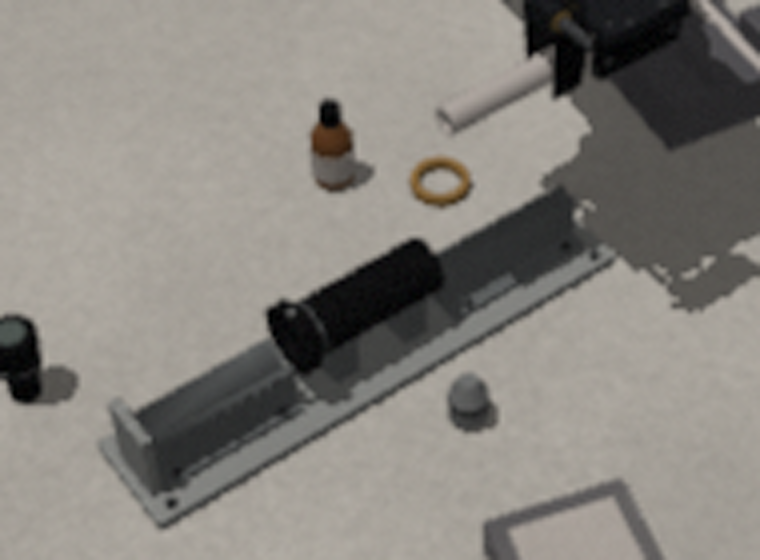

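```bash
python3 - <<'E'
from h import *
v=np.load("w12.npy"); c=cam("wrist",{"eef_pos":v[:3],"tcp_rot":v[3:]})
print("holes",cr(cast(c,[(251,175),(315,175)],10)))
za=v[2]+19+11
print("drift rear top",cr(cast(c,(285,54),174+18+11)),"edges",cr(cast(c,[(260,70),(308,70),(262,220),(307,220)],174+18)))
print("tcp",cr(v[:3]))
E
```

```text
holes [[-191.615  -31.933  -52.   ]
 [-191.445   33.7    -52.   ]]
drift rear top [[-266.098   -0.968  141.   ]] edges [[-261.999  -11.51   130.   ]
 [-262.026    9.171  130.   ]
 [-194.965  -11.715  130.   ]
 [-194.869    9.872  130.   ]]
tcp [[-173.565   -0.883  112.125]]
```

step_arm(steps=[[0.5,0,0,0],[0.8,0,0,0],[0.6,0,0,0],[0.3,0,0,0],[0.15,0,0,0],[0.08,0,0,0],[0,0,0,0],[0,0,0,0]])

```text
t: 26.9
eef_pos: [554.4, 97.8, 53.6]
tcp_rot: [1.412, 1.556, -0.003]
ft_force: [0.1, -0.8, -1.7]
opening: 0.224
```

```bash
python3 - <<'E'
from h import *
s=state(); print(s["eef_pos"],cr(s["eef_pos"]),s["ft_force"],s["moment"])
im=read_camera("wrist"); b=np.clip(im.astype(float)*1.3,0,255).astype(np.uint8); save(b,"w13"); np.save("w13.npy",np.r_[s["eef_pos"],s["tcp_rot"]])
t=read_camera("scene"); crop(t,150,150,340,290,4,"s13")
E
```

```text
[554.422  97.807  53.631] [[-173.084    1.619   -8.369]] [ 0.059 -0.808 -1.688] [-0.031 -0.092  0.029]
```

View pics/w13.png

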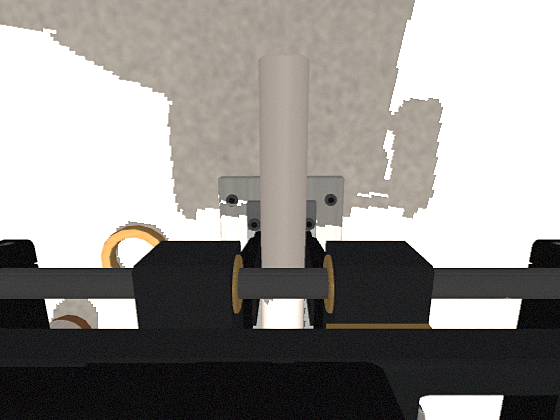

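View pics/s13.png

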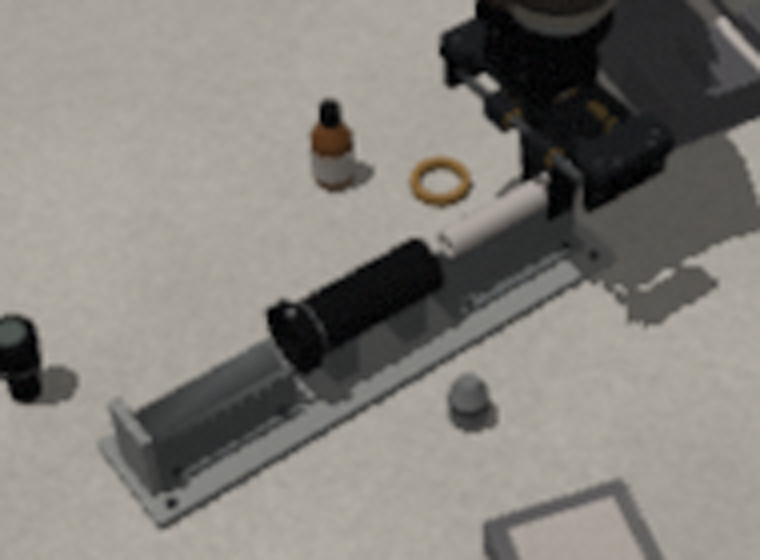

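```bash
python3 - <<'E'
from h import *
v=np.load("w13.npy"); c=cam("wrist",{"eef_pos":v[:3],"tcp_rot":v[3:]})
print("holes",cr(cast(c,[(232,200),(330,200),(254,224),(310,224)],10)))
print("edges",cr(cast(c,[(260,80),(308,80),(262,200),(306,200)],53.6+17.4)))
E
```

```text
holes [[-191.102  -32.064  -52.   ]
 [-190.74    33.176  -52.   ]
 [-174.404  -17.856  -52.   ]
 [-174.149   20.107  -52.   ]]
edges [[-257.56    -9.013    9.   ]
 [-257.555   11.877    9.   ]
 [-204.204   -9.071    9.   ]
 [-204.088   11.79     9.   ]]
```

step_arm(steps=[[0.08,0,0,0],[0.06,0,0,0],[0.02,0,0,0],[0,0,0,0]])

```text
t: 27.5
eef_pos: [554.3, 97.8, 45.0]
tcp_rot: [1.404, 1.557, -0.01]
ft_force: [0.1, 0.7, 0.3]
opening: 0.225
```

step_arm(steps=[[0.02,0,0,0],[0,0,0,0]])

```text
t: 27.75
eef_pos: [554.4, 97.8, 44.7]
tcp_rot: [1.407, 1.556, -0.007]
ft_force: [-1.9, -0.5, 7.9]
opening: 0.223
```

step_arm(steps=[[0,0,0,0],[0,0,0,0],[0,0,0,0]], jaw=0.4)

```text
t: 28.12
eef_pos: [554.2, 97.8, 43.9]
tcp_rot: [1.408, 1.557, -0.007]
ft_force: [0.8, -0.2, 0.0]
opening: 0.485
```

```bash
python3 - <<'E'
from h import *
s=state(); print(s["eef_pos"],cr(s["eef_pos"]),s["ft_force"],s["moment"])
im=read_camera("wrist"); b=np.clip(im.astype(float)*1.3,0,255).astype(np.uint8); save(b,"w14"); np.save("w14.npy",np.r_[s["eef_pos"],s["tcp_rot"]])
t=read_camera("scene"); crop(t,150,150,340,290,4,"s14")
E
```

```text
[554.211  97.808  43.901] [[-173.119    1.41   -18.099]] [ 0.799 -0.166  0.043] [ 0.002 -0.084 -0.005]
```

View pics/w14.png

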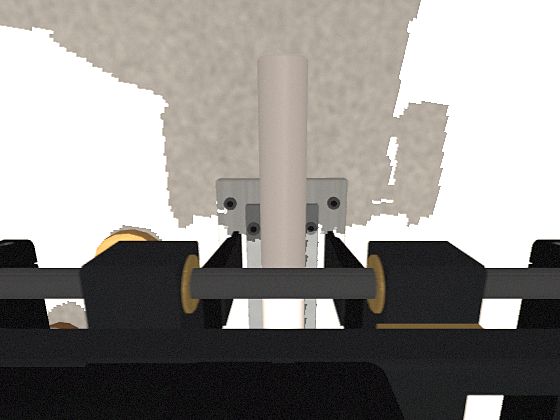

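View pics/s14.png

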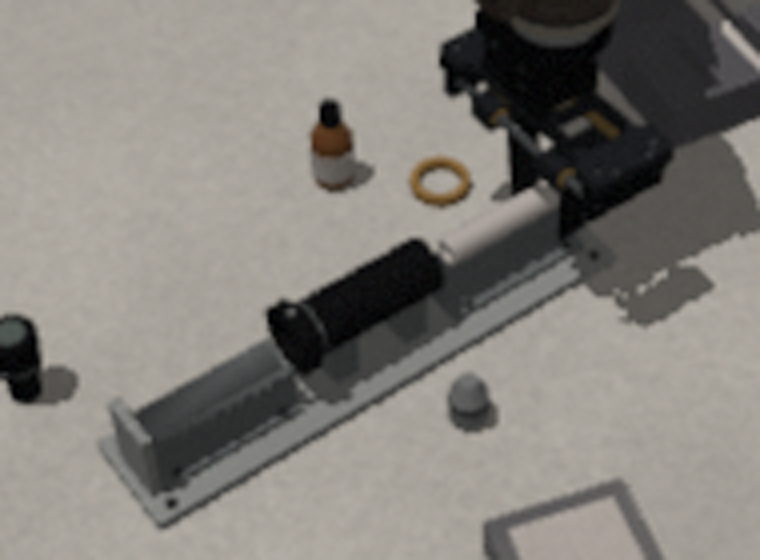

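step_arm(steps=[[0,0,-0.47,0],[0,0,-0.47,0],[0,0,-0.48,0],[0,0,0,0],[0,0,0,0]])

```text
t: 28.85
eef_pos: [543.3, 167.6, 43.8]
tcp_rot: [1.401, 1.557, -0.014]
ft_force: [0.4, 0.2, -0.5]
opening: 0.601
```

```bash
python3 - <<'E'
from h import *
s=state(); print(s["eef_pos"],cr(s["eef_pos"]),s["ft_force"],s["moment"])
im=read_camera("wrist"); b=np.clip(im.astype(float)*1.3,0,255).astype(np.uint8); save(b,"w15"); np.save("w15.npy",np.r_[s["eef_pos"],s["tcp_rot"]])
c=cam("wrist",s); print(proj(c,[s["eef_pos"]+[0,0,30]]))
E
```

```text
[543.28  167.55   43.784] [[-243.712    1.524  -18.216]] [ 0.363  0.201 -0.525] [ 0.008 -0.146  0.012]
[[285.121 271.99 ]]
```

View pics/w15.png

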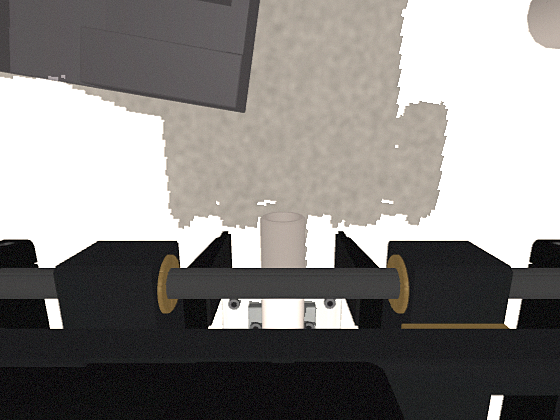

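```bash
python3 - <<'E'
from h import *
v=np.load("w15.npy"); c=cam("wrist",{"eef_pos":v[:3],"tcp_rot":v[3:]})
print(cr(cast(c,[(283,213),(283,221)],73)))
v=np.load("w14.npy"); c=cam("wrist",{"eef_pos":v[:3],"tcp_rot":v[3:]})
print(cr(cast(c,[(283,55)],73)))
E
```

```text
[[-271.481    0.614   11.   ]
 [-267.814    0.607   11.   ]]
[[-265.241    0.65    11.   ]]
```

step_arm(steps=[[0,0,0,0],[0,0,0,0],[0,0,0,0],[0,0,0,0],[0,0,0,0]], jaw=1)

```text
t: 29.52
eef_pos: [543.2, 167.9, 43.8]
tcp_rot: [1.402, 1.557, -0.012]
ft_force: [0.4, -1.0, 0.5]
opening: 0.222
```

step_arm(steps=[[0,0,0.04,0],[0,0,0.08,0],[0,0,0.1,0],[0,0,0.1,0],[0,0,0.1,0],[0,0,0.08,0],[0,0,0.04,0],[0,0,0.04,0],[0,0,0.04,0],[0,0,0.04,0]])

```text
t: 30.78
eef_pos: [548.4, 135.3, 43.9]
tcp_rot: [1.408, 1.557, -0.006]
ft_force: [-0.3, 0.6, -0.0]
opening: 0.224
```

```bash
python3 - <<'E'
from h import *
s=state(); print(s["eef_pos"],cr(s["eef_pos"]),s["ft_force"],s["moment"])
im=read_camera("scene"); crop(im,150,150,340,290,4,"s16")
E
```

```text
[548.376 135.288  43.92 ] [[-211.05    1.51  -18.08]] [-0.283  0.627 -0.048] [ 0.117 -0.103  0.006]
```

View pics/s16.png

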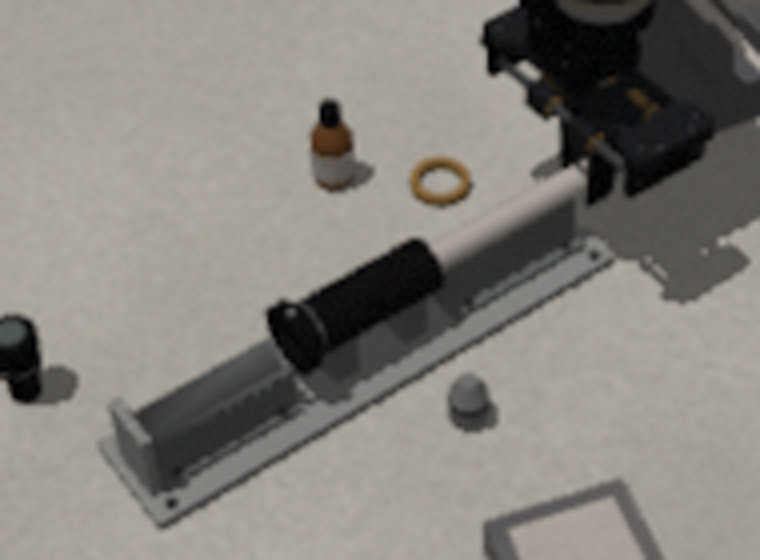

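step_arm(steps=[[0,0,0.04,0],[0,0,0.04,0],[0,0,0.04,0],[0,0,0.04,0],[0,0,0.04,0],[0,0,0.04,0],[0,0,0.04,0],[0,0,0.04,0],[0,0,0.04,0],[0,0,0.04,0],[0,0,0.04,0],[0,0,0.04,0],[0,0,0.04,0],[0,0,0.04,0],[0,0,0.04,0]])

```text
t: 32.7
eef_pos: [553.1, 105.6, 44.0]
tcp_rot: [1.408, 1.557, -0.007]
ft_force: [0.7, 0.5, -0.9]
opening: 0.225
```

```bash
python3 - <<'E'
from h import *
s=state(); print(s["eef_pos"],cr(s["eef_pos"]),s["ft_force"],s["moment"])
im=read_camera("scene"); crop(im,150,150,340,290,4,"s17")
E
```

```text
[553.055 105.564  43.993] [[-180.96     1.481  -18.007]] [ 0.722  0.522 -0.915] [ 0.158 -0.096  0.054]
```

View pics/s17.png

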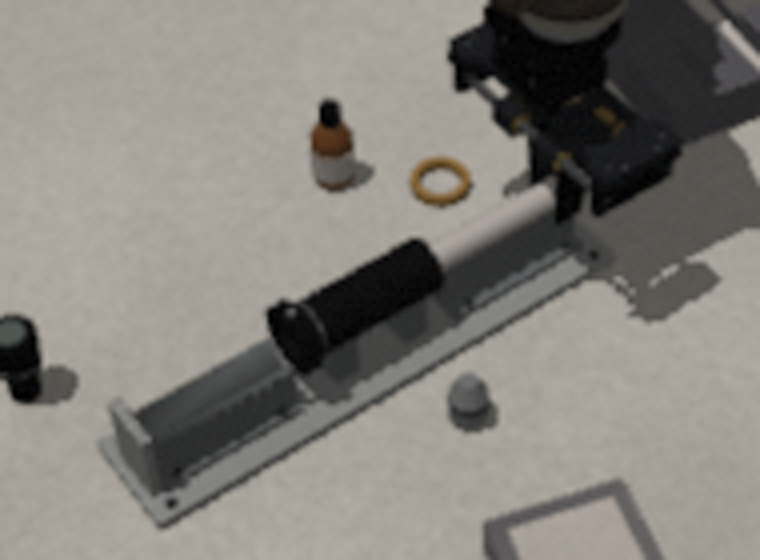

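step_arm(steps=[[0,0,0.05,0],[0,0,0.05,0],[0,0,0.05,0],[0,0,0.05,0],[0,0,0.05,0],[0,0,0.05,0],[0,0,0.05,0],[0,0,0.05,0],[0,0,0.05,0],[0,0,0.05,0],[0,0,0.05,0],[0,0,0.05,0],[0,0,0.05,0],[0,0,0.05,0],[0,0,0.05,0],[0,0,0.05,0],[0,0,0.05,0],[0,0,0.05,0],[0,0,0.05,0],[0,0,0.05,0]])

```text
t: 35.25
eef_pos: [560.8, 56.1, 44.1]
tcp_rot: [1.407, 1.557, -0.008]
ft_force: [-0.2, 1.0, -0.8]
opening: 0.225
```

```bash
python3 - <<'E'
from h import *
s=state(); print(s["eef_pos"],cr(s["eef_pos"]),s["ft_force"],s["moment"])
im=read_camera("scene"); crop(im,150,150,340,290,4,"s18")
E
```

```text
[560.813  56.123  44.107] [[-130.915    1.41   -17.893]] [-0.158  1.05  -0.774] [ 0.183 -0.116  0.03 ]
```

View pics/s18.png

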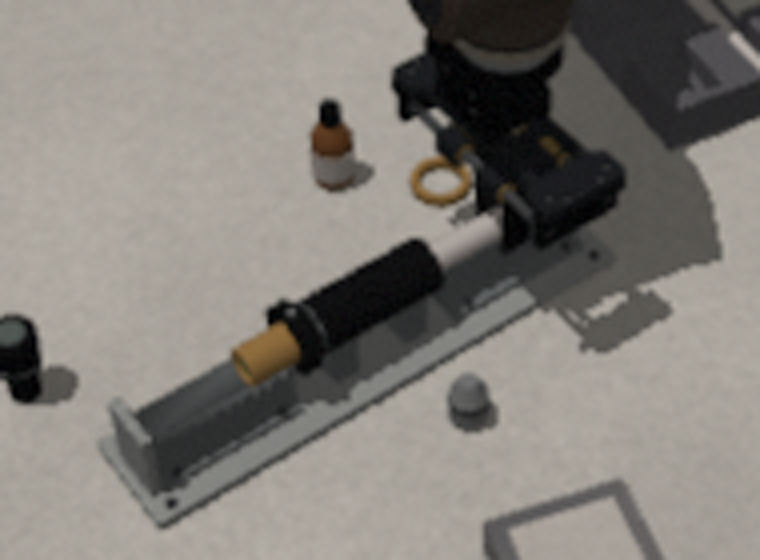

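step_arm(steps=[[0,0,0.05,0],[0,0,0.05,0],[0,0,0.05,0],[0,0,0.05,0],[0,0,0.05,0],[0,0,0.05,0],[0,0,0.05,0],[0,0,0.05,0],[0,0,0.05,0],[0,0,0.05,0],[0,0,0.05,0],[0,0,0.05,0],[0,0,0.05,0],[0,0,0.04,0],[0,0,0,0],[0,0,0,0]])

```text
t: 37.3
eef_pos: [566.1, 22.1, 44.2]
tcp_rot: [1.398, 1.557, -0.017]
ft_force: [0.4, 0.3, 0.0]
opening: 0.221
```

```bash
python3 - <<'E'
from h import *
s=state(); print(s["eef_pos"],cr(s["eef_pos"]),s["ft_force"],s["moment"])
im=read_camera("scene"); crop(im,150,150,340,290,4,"s19")
im=read_camera("top"); save(im,"t19f"); crop(im,220,170,400,250,4,"t19")
E
```

```text
[566.144  22.12   44.162] [[-96.496   1.355 -17.838]] [0.412 0.309 0.032] [ 0.007 -0.254  0.006]
```

View pics/s19.png

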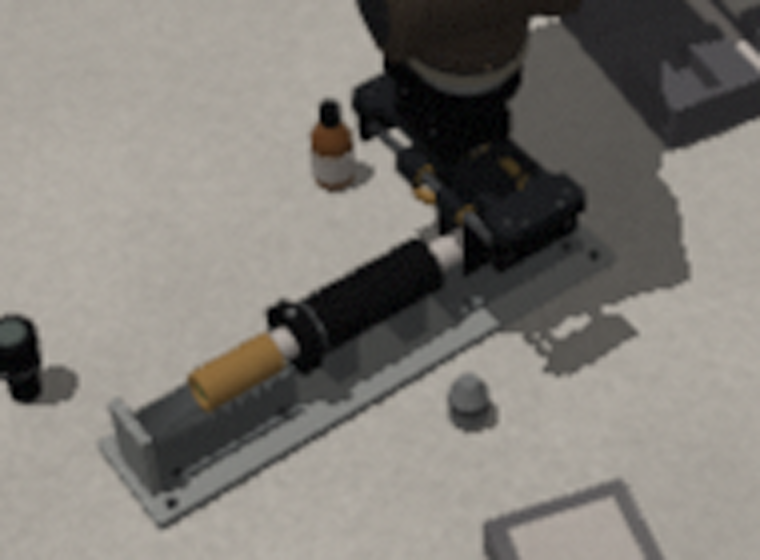

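View pics/t19.png

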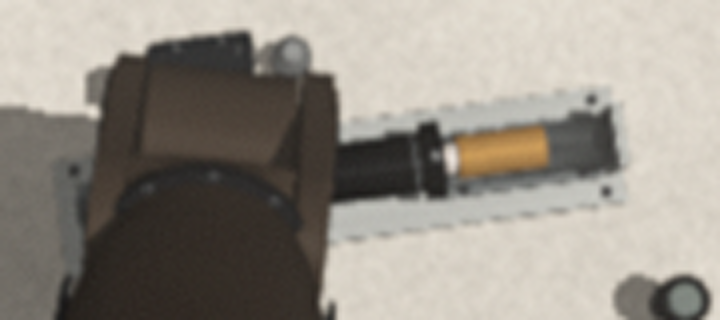

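```bash
python3 - <<'E'
from h import *
c=cam("top"); f=lambda L:np.array(L)/4+[220,170]
print(cr(cast(c,f([(458,157),(548,150),(443,160)]),70)))
im=cv2.imread("pics/scene0.png")
c=cam("scene"); g=lambda L:np.array(L)/4+[150,150]
print(cr(cast(c,g([(200,398),(281,350)]),62)))
E
```

```text
[[ 69.005   0.572   8.   ]
 [130.355  -2.996   8.   ]
 [ 58.601  -0.075   8.   ]]
[[129.714  10.205  -0.   ]
 [ 63.86    8.396  -0.   ]]
```

step_arm(steps=[[0,0,-0.04,0],[0,0,-0.08,0],[0,0,-0.12,0],[0,0,-0.16,0],[0,0,-0.16,0],[0,0,-0.16,0],[0,0,-0.16,0],[0,0,-0.16,0],[0,0,-0.16,0],[0,0,-0.16,0],[0,0,-0.16,0],[0,0,-0.16,0],[0,0,-0.16,0],[0,0,-0.16,0],[0,0,-0.16,0],[0,0,-0.16,0],[0,0,-0.16,0],[0,0,-0.16,0],[0,0,-0.16,0],[0,0,-0.1,0]])

```text
t: 39.9
eef_pos: [543.5, 166.0, 43.8]
tcp_rot: [1.408, 1.557, -0.007]
ft_force: [0.5, -1.3, 0.7]
opening: 0.226
```

step_arm(steps=[[0,0,-0.06,0],[0,0,0,0],[0,0,0,0]])

```text
t: 40.28
eef_pos: [543.1, 168.4, 43.8]
tcp_rot: [1.413, 1.557, -0.002]
ft_force: [-1.1, -0.0, 0.1]
opening: 0.225
```

```bash
python3 - <<'E'
from h import *
s=state(); print(s["eef_pos"],cr(s["eef_pos"]),s["ft_force"],s["moment"])
im=read_camera("scene"); crop(im,150,150,340,290,4,"s20")
im=read_camera("top"); crop(im,220,170,400,250,4,"t20")
E
```

```text
[543.144 168.384  43.844] [[-244.558    1.52   -18.156]] [-1.143 -0.039  0.111] [ 0.08   0.01  -0.023]
```

View pics/s20.png

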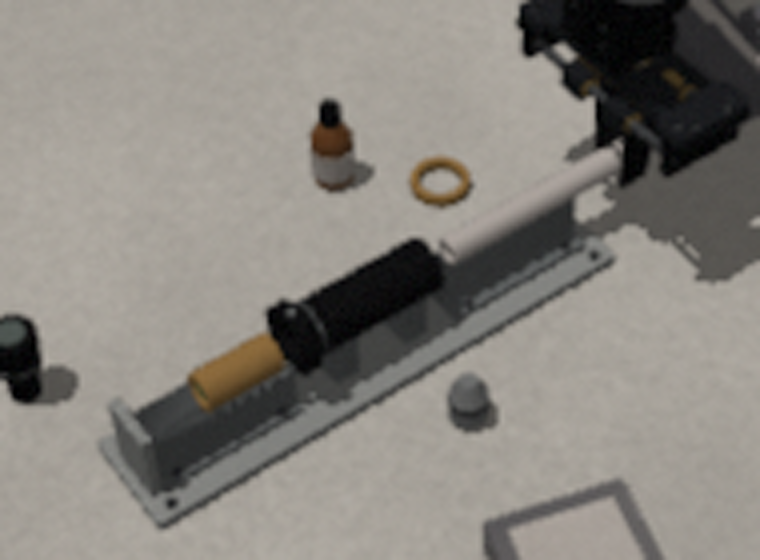

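View pics/t20.png

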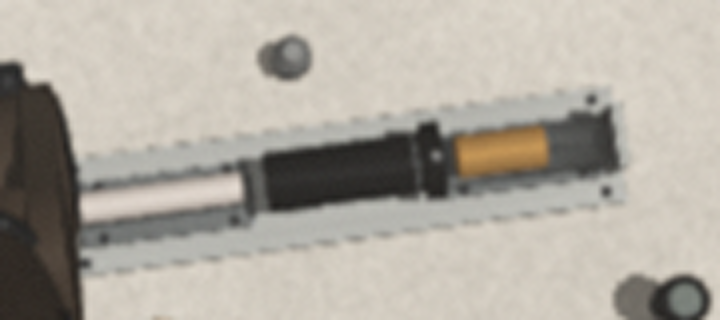

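```bash
python3 - <<'E'
from h import *
c=cam("top"); f=lambda L:np.array(L)/4+[220,170]
print("drift front",cr(cast(c,f([(243,186)]),72))); print("plain",cr(cast(c,f([(262,182)]),80)),"collar",cr(cast(c,f([(447,157)]),85)),"cell",cr(cast(c,f([(456,157),(549,149)]),72)))
E
```

```text
drift front [[-78.44    0.558  10.   ]]
plain [[-65.649   0.621  18.   ]] collar [[59.675 -0.077 23.   ]] cell [[ 67.393   0.536  10.   ]
 [130.782  -2.628  10.   ]]
```

step_arm(steps=[[0,0,0,0],[0,0,0,0],[0,0,0,0],[0,0,0,0]], jaw=0.4)

```text
t: 40.88
eef_pos: [543.2, 168.4, 43.9]
tcp_rot: [1.408, 1.557, -0.007]
ft_force: [1.1, 0.6, 0.0]
opening: 0.57
```

step_arm(steps=[[-0.2,0,0,0],[-0.6,0,0,0],[-0.9,0,0,0],[-0.9,0,0,0],[-0.9,0,0,0],[-0.5,0,0,0],[0,0,0,0]])

```text
t: 41.75
eef_pos: [540.8, 168.6, 246.1]
tcp_rot: [1.45, 1.553, 0.036]
ft_force: [0.3, -0.2, -0.1]
opening: 0.598
```

```bash
python3 - <<'E'
from h import *
s=state(); print(s["eef_pos"],s["ft_force"],s["opening"])
im=read_camera("top"); save(im,"t21f"); crop(im,220,170,400,250,4,"t21")
im=read_camera("scene"); save(im,"s21f"); crop(im,150,150,340,290,4,"s21")
im=read_camera("wrist"); save(np.clip(im.astype(float)*1.3,0,255).astype(np.uint8),"w21")
E
```

```text
[540.759 168.575 246.059] [ 0.285 -0.162 -0.063] 0.5977205373835809
```

View pics/t21f.png

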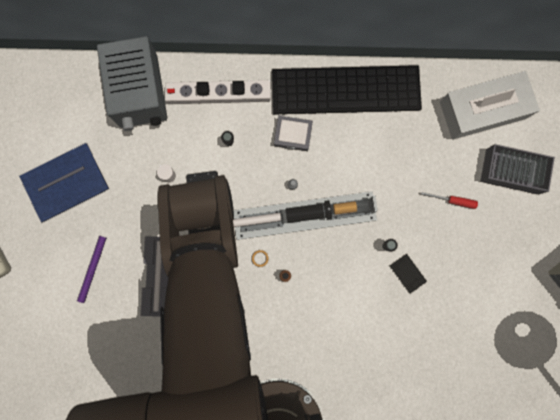

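View pics/s21.png

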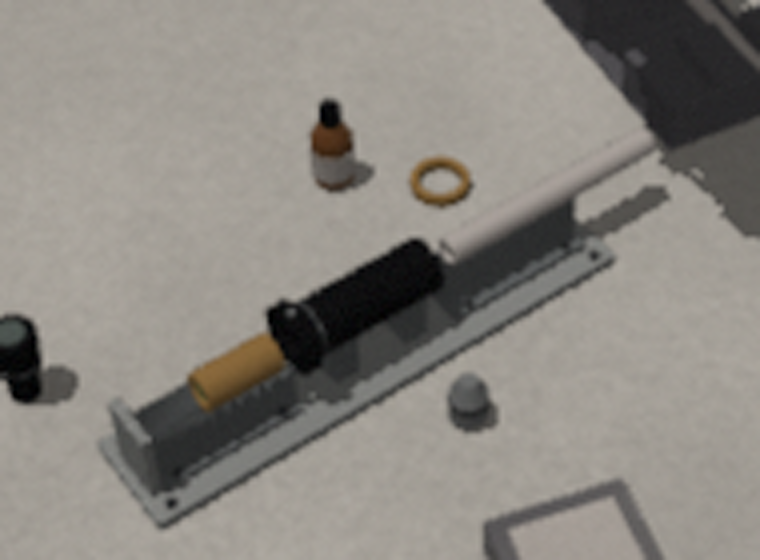

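View pics/t21.png

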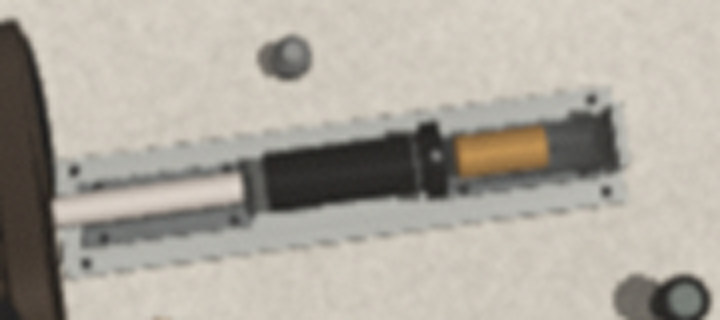

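```bash
python3 -c "
from cell import *
print(job_done())"
```

```text
the job is handed in; nothing more can be done
None
```

I laid the phototube in the V-supports with its collar towards the trough and put the thick drift in the guide rail. I gripped it again near its rear end and pushed it through at about 20 mm/s. Then I drew the drift back, let go and raised the arm clear. The job was handed in after about 42 s; no verdict was reported.

My last checks, in the cradle frame:

| Part | Position along the axis | Needed |
|---|---|---|
| Lens cell | centre about +99 mm, lying in the trough; rear end about 67–69 mm, beyond the collar face at about 60 mm | 80 to 160 mm |
| Thick drift | centre about −173 mm, in the rail, wholly out of the tube | above −195 mm |
| Tube | looks unmoved in its supports compared with before the push | within ±9 mm |

- **Push force:** the wrist read about 1 N or less at each check during the push. The force between drift and cell was not measured directly.
- **Other objects:** the bystanders I could see looked undisturbed. The thin drift and the can were partly or wholly behind the arm in the last pictures. I never touched them.

**Things that went wrong or disagreed:**
- **Tilted gripper:** on the way to the drift tray the last joint reached its limit, which tilted the gripper about 11°. I straightened it to about 0.8° before picking up the drift.
- **Tube set down askew:** the same limit meant the tube went in about 4° out of line. It settled straight in the V-supports, centred at about +1 mm.
- **Tube measurement:** the last top view put the tube's plain end at about −65 mm instead of −60. That makes the tube 125 mm long, so I took it as edge blur and not a real shift.

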